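# Knock the stuck pressing board out of a rice mould with alternating mallet taps

### The arm

A 6-joint arm with a two-finger parallel gripper is mounted at the origin on a cart in front of the work surface, level with it; the furniture and walls round the work are solid. World frame = base frame: x ahead of the robot, y to its left, z up, the work surface at z = 0. Lengths are in m, angles in rad, forces in N, time in s.
With the tool pointing down it reaches from about 0.3 to 0.875 m from the base axis. Payload 4.2 kg.
Tool frame: the origin (TCP) lies between the finger pads; the fingertips stand 22 mm ahead of it and the grasp point (between the pads) lies 3 mm ahead of it; z points along the fingers, y is the direction in which the jaws open and shut (so a half turn about z gives the same grasp; the last joint's range is limited). The gripper opens to 85 mm and grips with 20 to 120 N. Pads are 22 mm wide; open, the fingers measure 114 mm over their backs; the gripper's body (76 mm by 85 mm) begins 54 mm behind the grasp point. The pads swing forward as they close: fully open they stand 13 mm farther back than shut.
Start: joints at [-1.221, 0.32, 1.565, -0, 1.257, -0.02], TCP at [0.208, -0.536, 0.253] pointing down, gripper open.
Joint ranges: [-3.11, 3.11], [-0.84, 2.01], [0.21, 2.61], [-1.34, 4.49], [0.05, 2.63], [-2.56, 2.56]. Speed limits (rad/s): [2.57, 2.57, 3.14, 3.14, 3.14, 3.14].

### API

Orientations are given as a unit quaternion [w, x, y, z].
In Python, from rig import ctrl gives the robot as it stands. The module is installed in compiled form; this text tells all that it offers.
- The arm moves only by the shell command python3 -m crank 'ROWS' [OPENING] [FORCE]. ROWS is JSON, a list of rows, each an object of numbers: "dx", "dy", "dz": the shift along the tool's x, y, z in mm; "yaw": the turn about the tool's z in rad. In form: [{"dx": .., "dy": .., "dz": .., "yaw": ..}, ...]. A call has 1 to 20 rows; each row is the pose to reach, as a shift and turn from the pose measured when the call began, along the tool's axes at that moment; what a row does not reach only later rows make up. A row lasts 1/8 s, in which the tool goes at most 62.5 mm and 10.7 degrees, less where a joint would pass 70% of its speed; a pose out of reach is approached as far as the arm can. A call with a gripper value outside its range is refused whole. OPENING is the finger opening in mm, from 0 to 85.4, set as the call begins (- or left out, the last holds). The fingers move at their own pace and stop on an object; FORCE is the grip in N (left out, the last holds). Time passes only in rows, so rows that repeat a pose let the fingers close. It gives the time, the measured TCP pose, the force and the opening at its end, in the units of the state.
- ctrl.read_state(): the state, without advancing time (a new reading comes with each control period).
- ctrl.get_image(name): name is "scene" or "top" or "wrist"; returns the picture (384x512x3 uint8, red, green, blue); there is no depth.
- ctrl.get_calibration(name): a dict with "intrinsics" (3x3 intrinsics, pixels), "T" (4x4, takes a point from camera to world coordinates); the wrist camera has in their place "mount" (4x4, takes a point from camera to tool coordinates, whose origin is the TCP and whose axes are the flange's). Camera axes: x right, y up, looking along -z (the intrinsics and any distortion apply to the point x, -y, -z); pixel columns grow to the right and rows downward; lengths in m; the calibration is good to about 2 mm. A picture is of the moment at which its call begins: read the wrist's pose just before it. get_calibration takes no time and is no camera call.
- ctrl.close_job(): hands the job in, once; it reports no verdict.
The state is a dict: "clock": time; "q": joint angles; "joint_vel": joint speeds; "joint_efforts": joint torques, N m; "ee_pos": TCP position; "tool_rot": TCP orientation; "force": force on the tool from outside, world axes, zero at the start; "torque": the same for the moment, N m; "grip_width": finger opening in m.
Only numpy, scipy, OpenCV 4.12 (cv2) and the standard library are available. Lean on these libraries where they do the work, as an engineer would, in place of code of your own. Each camera call takes 0.05 s, during which the arm holds its last target.

### The job

The pressing board has stuck in the frame of the wooden rice mould. Take the small mallet and knock the board down with light taps on its two cleats in turn, changing to the other end as soon as you feel it bind so that nothing splits, until both ends have come clear below the frame. Then stand the mallet upright on its round stand again, and leave the other things alone.

Things in the scene. Friction and masses are not known exactly. Their poses are not given: they have to be found in the camera images.
- mould: wooden press mould that does not move on the worktop. Origin: middle of its underside; y runs along its length, z up. Base slab 124 x 206 mm, top face 12 mm up. On four corner posts above it stands a frame, open above and below: lower edge 32 mm, rim 64 mm above the origin, opening 80 (x) by 168 mm (y), walls 12 to 14 mm thick.
- cleat_a (a point): middle of the top face of the cleat (bar) at the +y end of the pressing board; z is the board's normal. The board, 74 x 160 x 14 mm, has two cleats, 66 mm (x) by 14 mm (y), 8 mm high, 58 mm either side of its middle. Stuck, the cleat tops are 45 to 49 mm above the mould's origin; below 40 mm that end is clear of the frame, at 34 mm it stops hard on the slab. Loads above 24 N split the board.
- cleat_b (a point): the same at the -y end. Pressed on its cleat, an end creeps down against friction while the other stays: about 13 N at the board's free slope, 3 N more for each mm it gets ahead of that slope and less when behind. The frame is out of square: the free slope has one cleat 0 to 3.5 mm lower, differently each time and not to be seen. Pressed in the middle it takes over 26 N.
- mallet: small turned wooden mallet of about 0.16 kg, standing upright on its head. Origin: middle of the flat striking face underneath, z along the handle. Head up to 42 mm in diameter and 52 mm long (face 37 mm across); straight handle 23 mm in diameter from 62 to 129 mm above the face, then a pommel 27 mm in diameter, top at 139 mm.
- stand: flat round wooden stand of the mallet, 90 mm in diameter, 12 mm high, does not move. Origin: middle of its underside.
- stand_top (a point): middle of the stand's flat top face, where the mallet stands.
- spice_jar: bystander: glass spice jar, 48 mm across, 70 mm high; origin under its middle.
- patterned_cup: bystander: cup with a chequered pattern, 65 mm across, 78 mm high; origin under its middle.
- rice_bowl: bystander: bowl standing upside down, 109 mm across, 55 mm high; origin under its middle.
Things that resemble listed ones, but are neither listed nor needed, are in the scene too. There is more than one size of the stand; the job needs the middle-sized.

How it is judged:
On the way, in this order (a step that is already met when the one before it is completed fails the run):
1. the mallet is taken up from its stand (z of mallet in the frame of stand_top above 0.03 m), for 0.2 s.
2. both ends of the board have been knocked down clear of the frame (z of each of cleat_a, cleat_b in the frame of mould below 0.0397 m), for 0.2 s.
At the end, for the whole second after the job is handed in: Both ends of the board are clear below the frame (both cleat tops less than 39.7 mm above the mould's underside; 34 is right down on the slab), and the mallet stands at rest on the stand, upright within 0.1 rad, its face on the stand's top within 4 mm and within 30 mm of its middle (all of step 2 and angle between mallet's own z axis and vertical below 0.1 rad and horizontal distance between mallet and stand_top below 0.03 m and z of mallet in the frame of stand_top between -0.004 and 0.004 m and linear speed of mallet below 0.02 m/s); the robot touches nothing.
It fails at once if the board is loaded with more than 24 N (contact force between board and anything else above 24 N).
It fails at once if the board is pushed with the gripper or arm instead of the mallet (contact force between board and the fingers above 1 N or contact force between board and the arm above 1 N).
It fails at once if a bystander is moved by more than 20 mm (distance of any of spice_jar, patterned_cup, rice_bowl from where it was at the start of the episode above 0.02 m).
It also fails if it takes over 69 s, if anything falls off the work surface, if the arm or the gripper's body presses on something with over 40 N, if the wrist force passes 120 N, or if a joint passes its speed limit or range.

## Working session

There is one attempt and no reset: what is moved stays moved. The work goes in short steps, Python scripts to look and compute and a shell command to move; the robot and the scene stay as the last step left them, time stands still between calls to the robot, and variables do not carry over. Pictures are saved under pics/ and viewed, and the job is handed in when it is done.

```bash
mkdir -p pics; ls; python3 - <<'E'
from rig import ctrl
import cv2,numpy as np
np.set_printoptions(precision=4,suppress=True)
s=ctrl.read_state();print(s)
for n in ["scene","top","wrist"]:
    im=ctrl.get_image(n);cv2.imwrite(f"pics/{n}0.png",im[:,:,::-1]);print(n,ctrl.get_calibration(n))
E
```

```text
pics
{'clock': 0.0, 'q': array([-1.221 ,  0.3203,  1.5657, -0.    ,  1.2574, -0.02  ]), 'joint_vel': array([-0.0012, -0.0011, -0.0002, -0.0005,  0.0005,  0.0005]), 'joint_efforts': array([  0.0017, -41.5511, -23.4159,   0.0001,   0.0083,  -0.    ]), 'ee_pos': array([ 0.2076, -0.5357,  0.2524]), 'tool_rot': array([-0.0009,  0.983 ,  0.1838, -0.0002]), 'force': array([-0.0999,  0.031 ,  0.8433]), 'torque': array([-0.0141,  0.0607,  0.0241]), 'grip_width': 0.08571877082980378}
scene {'intrinsics': array([[496.5043,   0.    , 259.1893],
       [  0.    , 496.5043, 196.3823],
       [  0.    ,   0.    ,   1.    ]]), 'T': array([[ 0.7994,  0.3098, -0.5147, -0.3037],
       [-0.6005,  0.3897, -0.6982, -1.1067],
       [-0.0157,  0.8673,  0.4976,  0.8559],
       [ 0.    ,  0.    ,  0.    ,  1.    ]])}
top {'intrinsics': array([[461.6999,   0.    , 250.4342],
       [  0.    , 461.6999, 184.8342],
       [  0.    ,   0.    ,   1.    ]]), 'T': array([[ 0.0196,  0.9961, -0.0862,  0.359 ],
       [-0.9998,  0.0195, -0.0014, -0.0142],
       [ 0.0003,  0.0862,  0.9963,  1.3907],
       [ 0.    ,  0.    ,  0.    ,  1.    ]])}
wrist {'intrinsics': array([[342.3297,   0.    , 259.3281],
       [  0.    , 342.3297, 192.6493],
       [  0.    ,   0.    ,   1.    ]]), 'mount': array([[-0.0004,  0.9658,  0.2591,  0.0666],
       [ 1.    ,  0.0005, -0.0002,  0.0006],
       [-0.0004,  0.2591, -0.9658, -0.1191],
       [ 0.    ,  0.    ,  0.    ,  1.    ]])}
```

View pics/scene0.png

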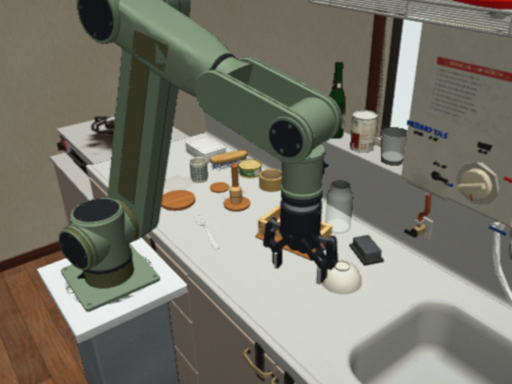

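View pics/top0.png

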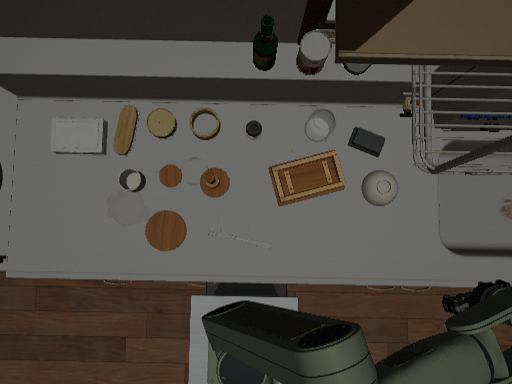

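View pics/wrist0.png

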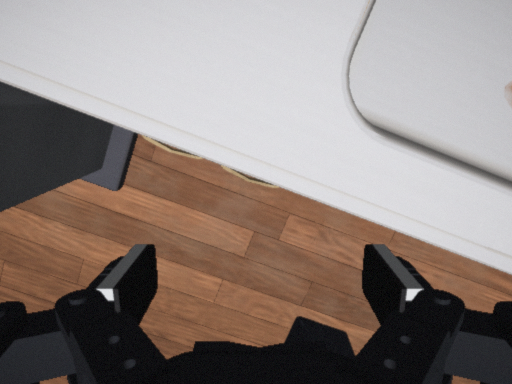

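The top view shows three round boards: (170,176) small, (215,182) middle-sized with the mallet on it, (166,230) large. The mould with its two cleats is around (307,177), and the bowl is at (380,188). The middle one fits, so I'll enlarge and measure it.

```bash
cat > h.py <<'E'
from rig import ctrl
import cv2,numpy as np
from scipy.spatial.transform import Rotation as R
np.set_printoptions(precision=4,suppress=True)
def camT(n,s=None):
    c=ctrl.get_calibration(n)
    if n!='wrist': return c['intrinsics'],c['T']
    s=s or ctrl.read_state(); w,x,y,z=s['tool_rot']
    T=np.eye(4);T[:3,:3]=R.from_quat([x,y,z,w]).as_matrix();T[:3,3]=s['ee_pos']
    return c['intrinsics'],T@c['mount']
def back(KT,uv,z):
    K,T=KT;d=np.linalg.inv(K)@np.array([uv[0],uv[1],1.]);d=T[:3,:3]@(d*[1,-1,-1]);o=T[:3,3]
    return o+d*(z-o[2])/d[2]
def proj(KT,p):
    K,T=KT;c=T[:3,:3].T@(np.array(p)-T[:3,3]);c=K@(c*[1,-1,-1]);return c[:2]/c[2]
def snap(n,f,box=None,k=1):
    s=ctrl.read_state();im=ctrl.get_image(n)[:,:,::-1].copy();cv2.imwrite(f'pics/{f}_raw.png',im)
    crop(im,f,box,k);return s,im
def crop(im,f,box,k):
    if box: x0,y0,x1,y1=box;im=im[y0:y1,x0:x1]
    cv2.imwrite(f'pics/{f}.png',cv2.resize(im,None,fx=k,fy=k,interpolation=cv2.INTER_CUBIC))
E
python3 - <<'E'
from h import *
im=cv2.imread('pics/top0.png');im2=cv2.convertScaleAbs(im,alpha=1.8)
crop(im2,'topA',(100,90,260,260),4);crop(im2,'topB',(255,90,415,220),5)
im=cv2.imread('pics/scene0.png');crop(im,'scA',(150,130,370,310),3)
K=camT('top')
for n,uv,z in [('stand',(215,182),.012),('small',(170,176),.012),('large',(166,230),.012),('mould',(307,177),.064),('bowl',(380,188),.03),('pommel',(211,181),.15)]: print(n,back(K,uv,z))
E
```

```text
stand [0.4847 0.0941 0.012 ]
small [0.5001 0.2296 0.012 ]
large [0.3386 0.2359 0.012 ]
mould [ 0.4997 -0.1753  0.064 ]
bowl [ 0.4748 -0.3956  0.03  ]
pommel [0.4746 0.0941 0.15  ]
```

View pics/topA.png

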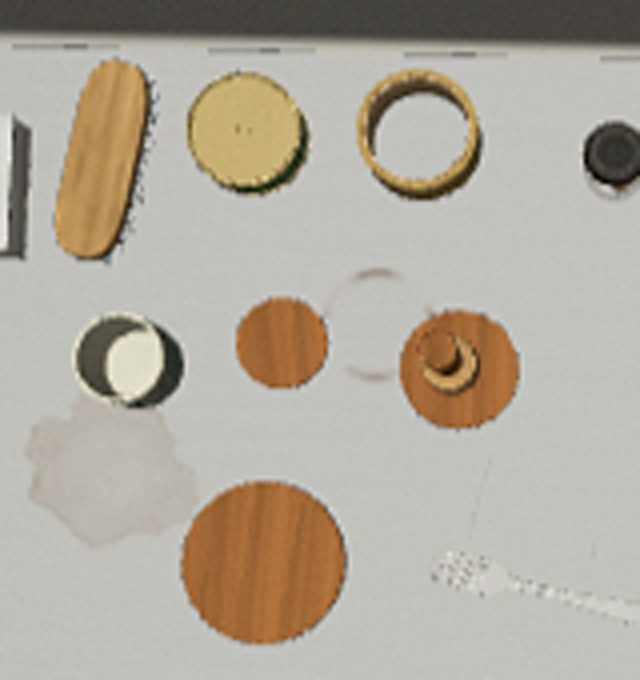

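View pics/topB.png

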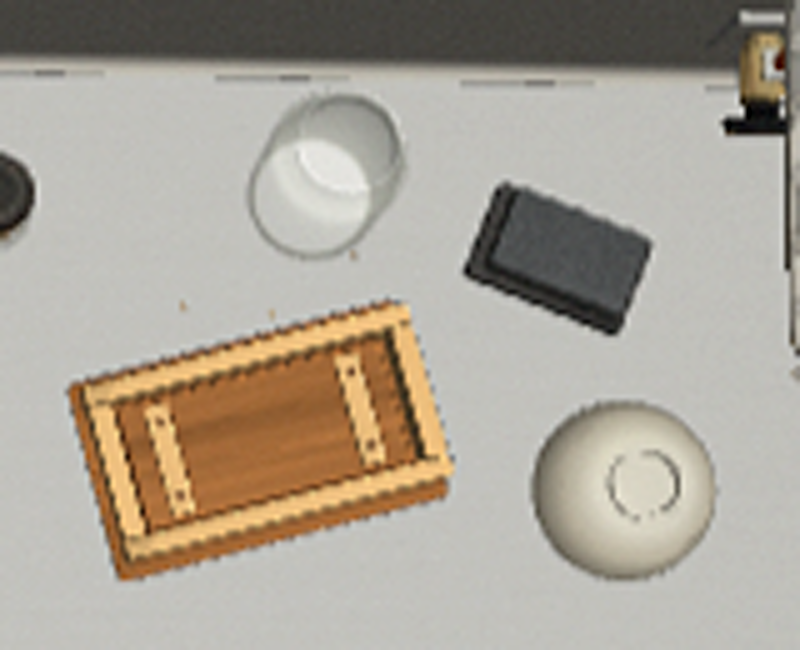

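View pics/scA.png

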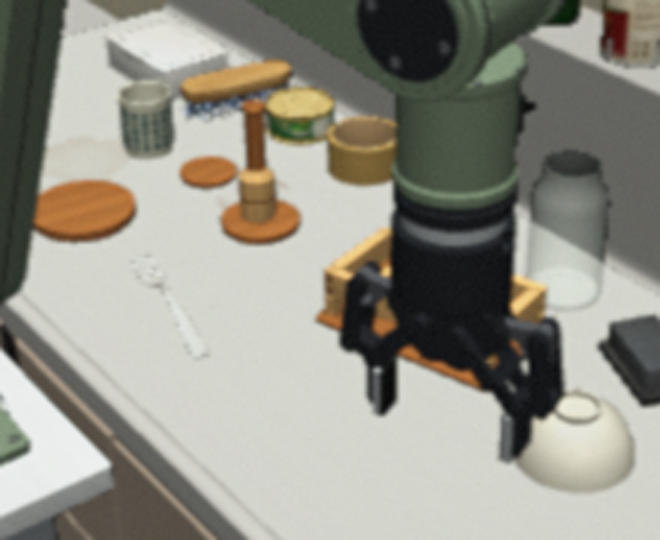

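Wood discs measured in the top view: small ≈23 px, middle ≈29.5 px (≈90 mm) at (215,182.5), and large ≈41 px. The 90 mm one with the mallet is the stand. Next: mould corners, mallet axis and tool axes.

```bash
python3 - <<'E'
from h import *
K=camT('top');S=camT('scene')
o=np.array([255,90])
c=[back(K,np.array(p)/5+o,.064)[:2] for p in [(87,388),(405,305),(452,465),(130,557)]]
c=np.array(c);print(c,'mid',c.mean(0));print([np.linalg.norm(c[i]-c[(i+1)%4]) for i in range(4)])
yd=(c[0]-c[1]+c[3]-c[2]);print('y axis ang',np.degrees(np.arctan2(yd[1],yd[0])))
for p in [(168,460),(360,410)]: print('cleat',back(K,np.array(p)/5+o,.047))
o=np.array([100,90])
print('stand',back(K,np.array([460,369.5])/4+o,.012),'pom',back(K,np.array([438,350])/4+o,.151),'head',back(K,np.array([448,361])/4+o,.064))
o=np.array([150,130])
print('stand S',back(S,np.array([261,219])/3+o,.012),'pom S',back(S,np.array([254,106])/3+o,.151),'head bottom')
w,x,y,z=ctrl.read_state()['tool_rot'];print(R.from_quat([x,y,z,w]).as_matrix())
E
```

```text
[[ 0.525  -0.075 ]
 [ 0.5772 -0.2588]
 [ 0.4844 -0.2863]
 [ 0.4277 -0.1012]] mid [ 0.5036 -0.1803]
[np.float64(0.19108701119773538), np.float64(0.09672738766475013), np.float64(0.19356326707788335), np.float64(0.10084455506900854)]
y axis ang 106.44762129037386
cleat [ 0.4857 -0.1238  0.047 ]
cleat [ 0.5173 -0.2358  0.047 ]
stand [0.4836 0.094  0.012 ] pom [0.4839 0.0983 0.151 ] head [0.4849 0.0988 0.064 ]
stand S [0.4844 0.0882 0.012 ] pom S [0.4841 0.0915 0.151 ] head bottom
[[ 0.9324  0.3614 -0.0005]
 [ 0.3614 -0.9324  0.0013]
 [ 0.     -0.0014 -1.    ]]
```

```bash
python3 -m crank '[{"dx":60,"dy":-60,"dz":-30},{"dx":120,"dy":-120,"dz":-30},{"dx":180,"dy":-180,"dz":-30},{"dx":240,"dy":-240,"dz":-30},{"dx":300,"dy":-300,"dz":-30},{"dx":360,"dy":-360,"dz":-30},{"dx":420,"dy":-420,"dz":-30},{"dx":460,"dy":-460,"dz":-30},{"dx":486,"dy":-488,"dz":-30},{"dx":486,"dy":-488,"dz":-30},{"dx":486,"dy":-488,"dz":-30},{"dx":486,"dy":-488,"dz":-30},{"dx":486,"dy":-488,"dz":-30}]' 85 20; python3 - <<'E'
from h import *
s,im=snap('wrist','w1',None,1.5)
s,im=snap('top','t1',(100,90,420,260),2.5)
print(s)
K=camT('wrist',s)
for p in [(.484,.095,.151),(.484,.094,.012),(.484,.098,.151)]:print(proj(K,p)*1.5)
E
```

```text
{'clock': 0.2, 'q': array([-1.221 ,  0.3201,  1.5652,  0.    ,  1.2574, -0.02  ]), 'joint_vel': array([-0.0018, -0.0032, -0.0038,  0.0004, -0.0012,  0.001 ]), 'joint_efforts': array([  0.0003, -41.5411, -23.4121,  -0.    ,   0.006 ,   0.    ]), 'ee_pos': array([ 0.2077, -0.5359,  0.2528]), 'tool_rot': array([-0.0005,  0.983 ,  0.1838, -0.0001]), 'force': array([-0.759 ,  0.1191,  0.0208]), 'torque': array([ 0.0064, -0.0082, -0.0127]), 'grip_width': 0.08545522889593193}
[-1998.7367 -1965.1665]
[-657.4208 -777.4231]
[-2018.7715 -1976.2768]schema error: expected keys dx, dy, dz, yaw
```

View pics/w1.png

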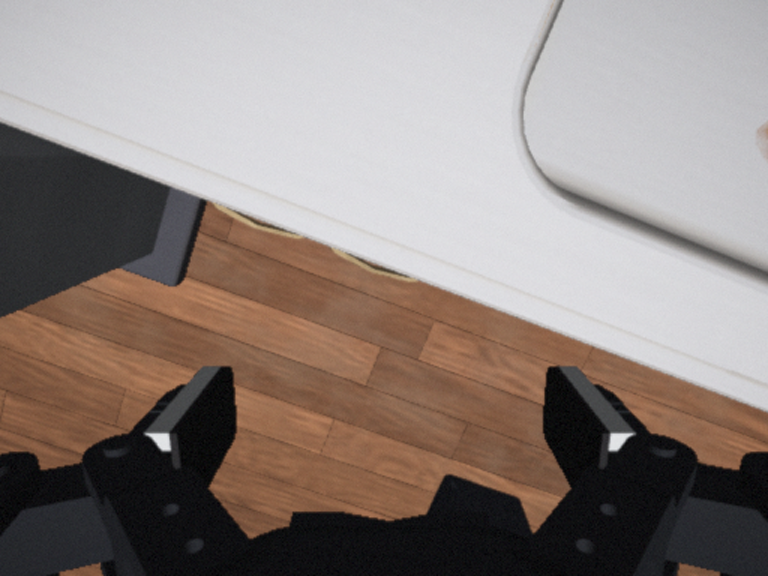

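The view is unchanged (floor and counter edge) because the call was refused: every row needs `yaw`.

```bash
python3 -m crank '[{"dx":60,"dy":-60,"dz":-30,"yaw":0},{"dx":120,"dy":-120,"dz":-30,"yaw":0},{"dx":180,"dy":-180,"dz":-30,"yaw":0},{"dx":240,"dy":-240,"dz":-30,"yaw":0},{"dx":300,"dy":-300,"dz":-30,"yaw":0},{"dx":360,"dy":-360,"dz":-30,"yaw":0},{"dx":420,"dy":-420,"dz":-30,"yaw":0},{"dx":460,"dy":-460,"dz":-30,"yaw":0},{"dx":486,"dy":-488,"dz":-30,"yaw":0},{"dx":486,"dy":-488,"dz":-30,"yaw":0},{"dx":486,"dy":-488,"dz":-30,"yaw":0},{"dx":486,"dy":-488,"dz":-30,"yaw":0},{"dx":486,"dy":-488,"dz":-30,"yaw":0}]' 85 20; python3 - <<'E'
from h import *
s,im=snap('wrist','w2',None,1.5)
print(s)
K=camT('wrist',s)
for p in [(.484,.095,.151),(.484,.094,.012),(.484,.098,.151)]:print(proj(K,p)*1.5)
E
```

```text
clock: 1.88
ee_pos: [0.4842, 0.0946, 0.2829]
tool_rot: [-0.0, 0.983, 0.184, -0.001]
force: [-0.4, -0.3, 0.8]
grip_width: 0.0849
{'clock': 1.875, 'q': array([0.1696, 0.1724, 1.6902, 0.0002, 1.2804, 1.3694]), 'joint_vel': array([-0.0337, -0.0185,  0.0148, -0.0037,  0.0007, -0.0011]), 'joint_efforts': array([  1.0566, -32.8745, -23.9617,   0.0931,  -0.0589,   0.0193]), 'ee_pos': array([0.4842, 0.0946, 0.2829]), 'tool_rot': array([-0.0001,  0.9829,  0.1844, -0.0007]), 'force': array([-0.4323, -0.2845,  0.7959]), 'torque': array([0.0384, 0.0214, 0.0245]), 'grip_width': 0.08486882054475216}
[386.8641 287.3912]
[388.8181 241.2276]
[381.327  285.3139]
```

View pics/w2.png

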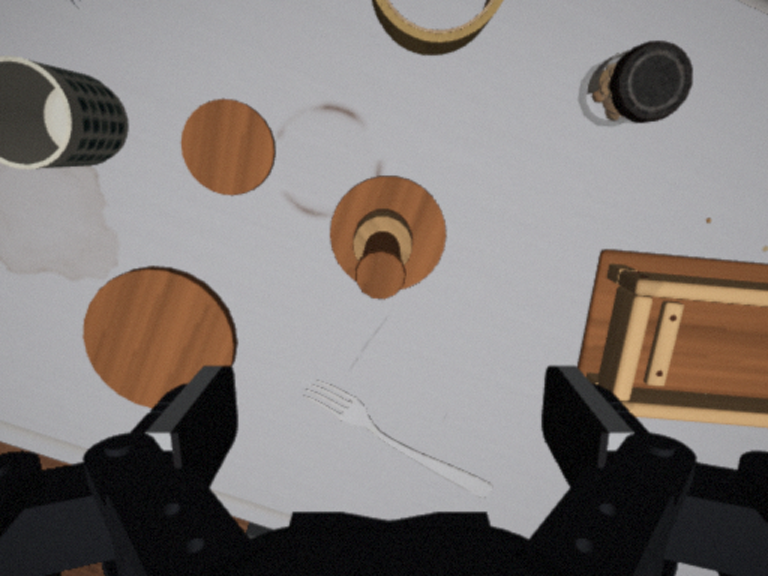

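```bash
python3 - <<'E'
from h import *
s=ctrl.read_state();K=camT('wrist',s)
print('pom',back(K,(381/1.5,275/1.5),.151),'stand',back(K,(388.5/1.5,235/1.5),.012),'head',back(K,(382/1.5,239/1.5),.058))
im=cv2.imread('pics/w2_raw.png');crop(im,'w2c',(210,105,310,210),6)
E
```

```text
pom [0.4887 0.0994 0.151 ] stand [0.4882 0.0953 0.012 ] head [0.491 0.101 0.058]
```

View pics/w2c.png

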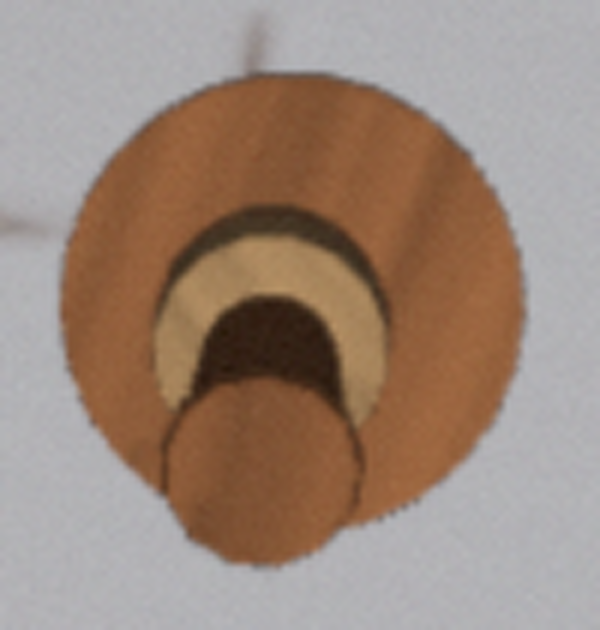

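The mallet is centred within about 5 mm on the 90 mm disc. Descend and grip.

```bash
python3 -m crank '[{"dx":4,"dy":-3,"dz":50,"yaw":0},{"dx":4,"dy":-3,"dz":100,"yaw":0},{"dx":4,"dy":-3,"dz":140,"yaw":0},{"dx":4,"dy":-3,"dz":170,"yaw":0},{"dx":4,"dy":-3,"dz":170,"yaw":0},{"dx":4,"dy":-3,"dz":170,"yaw":0},{"dx":4,"dy":-3,"dz":170,"yaw":0}]' 85 30; 
python3 -m crank '[{"dx":0,"dy":0,"dz":0,"yaw":0},{"dx":0,"dy":0,"dz":0,"yaw":0},{"dx":0,"dy":0,"dz":0,"yaw":0},{"dx":0,"dy":0,"dz":0,"yaw":0},{"dx":0,"dy":0,"dz":0,"yaw":0},{"dx":0,"dy":0,"dz":0,"yaw":0}]' 15 60
python3 - <<'E'
from h import *
s,im=snap('wrist','w3',None,1.5);print(s)
snap('scene','s3',(150,130,370,310),3)
E
```

```text
clock: 2.8
ee_pos: [0.4875, 0.098, 0.1148]
tool_rot: [-0.0, 0.983, 0.183, 0.001]
force: [-0.8, -0.6, -0.4]
grip_width: 0.0849
clock: 3.55
ee_pos: [0.4876, 0.098, 0.1149]
tool_rot: [-0.0, 0.983, 0.183, 0.001]
force: [-0.7, -0.9, 1.5]
grip_width: 0.0217
{'clock': 3.55, 'q': array([0.1751, 0.334 , 1.9378, 0.0002, 0.8674, 1.3769]), 'joint_vel': array([ 0.0018, -0.0003, -0.0003,  0.0001, -0.0011, -0.0007]), 'joint_efforts': array([  0.0027, -36.1796, -17.7973,   0.0322,  -0.0909,  -0.0018]), 'ee_pos': array([0.4876, 0.098 , 0.1149]), 'tool_rot': array([-0.0001,  0.983 ,  0.1834,  0.0012]), 'force': array([-0.7093, -0.9342,  1.5451]), 'torque': array([-0.0902,  0.0233, -0.0136]), 'grip_width': 0.021693027648550495}
```

View pics/w3.png

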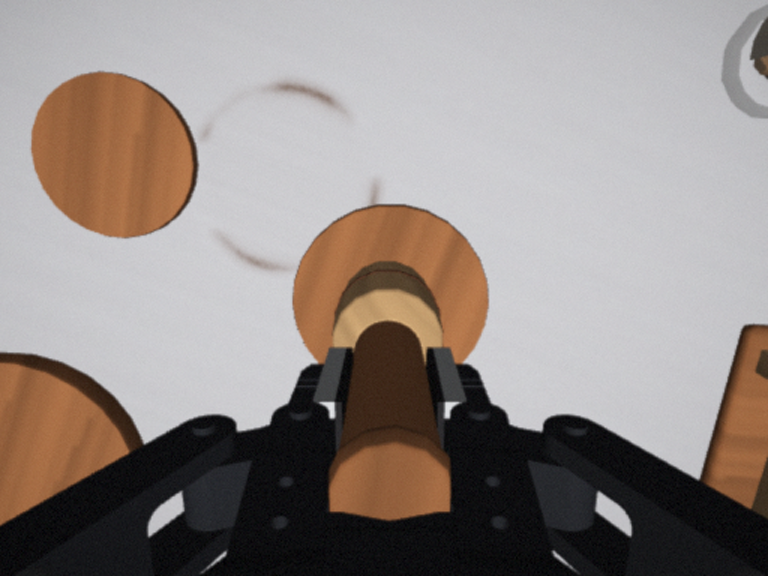

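View pics/s3.png

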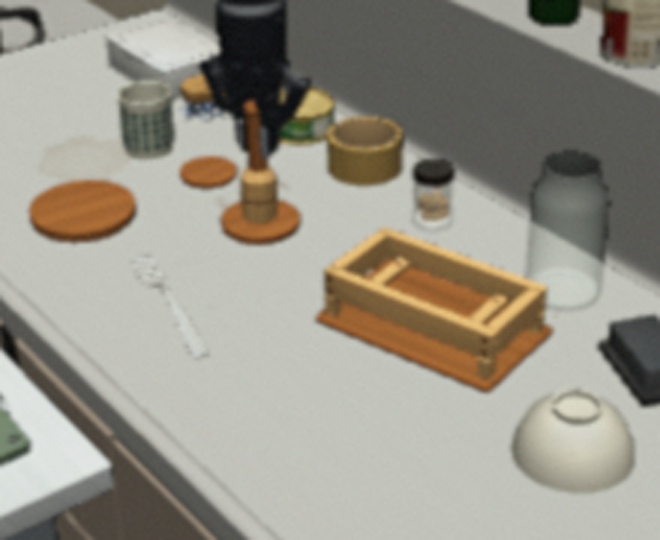

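```bash
python3 - <<'E'
from h import *
s=ctrl.read_state();c=ctrl.get_calibration('wrist');K=(c['intrinsics'],c['mount'])
im=cv2.imread('pics/w3_raw.png')
d=im.copy()
def circ(x,y,z,r,col):
    p=np.array([proj(K,(x+r*np.cos(a),y+r*np.sin(a),z)) for a in np.linspace(0,6.28,60)]);
    big[:]=cv2.polylines(big,[np.int32((p-[180,150])*4)],True,col,1)
big=cv2.resize(cv2.convertScaleAbs(im,alpha=1.5)[150:384,180:345],None,fx=4,fy=4)[:600*2]
Z=s['ee_pos'][2]
for ox,col in [(0,(0,255,0)),(.006,(255,0,0)),(.012,(0,0,255))]:
    circ(ox,0,Z-.151,.0135,col);circ(ox,0,Z-.064,.021*.8,col)
cv2.imwrite('pics/w3c.png',cv2.resize(big,None,fx=.64,fy=.64))
E
```

```text
(no output)
```

View pics/w3c.png

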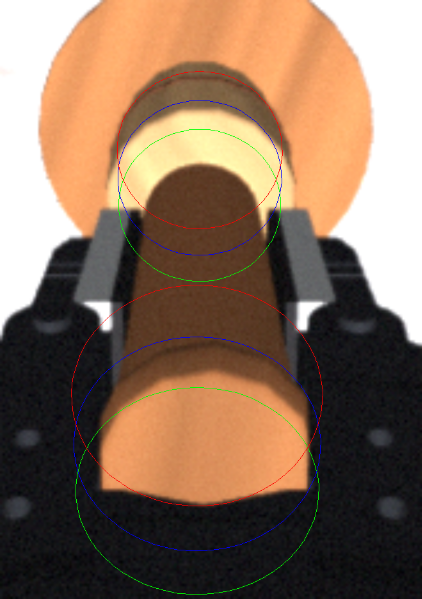

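The pads clasp the handle symmetrically (pads ≈(340,375) and (440,375)), with the mallet about 4 mm towards tool +x. Tighten the grip, then lift.

```bash
python3 -m crank '[{"dx":0,"dy":0,"dz":0,"yaw":0},{"dx":0,"dy":0,"dz":-10,"yaw":0},{"dx":0,"dy":0,"dz":-50,"yaw":0},{"dx":0,"dy":0,"dz":-90,"yaw":0},{"dx":0,"dy":0,"dz":-90,"yaw":0},{"dx":0,"dy":0,"dz":-90,"yaw":0}]' 15 110
python3 - <<'E'
from h import *
s,im=snap('wrist','w4',None,1.5);print(s)
snap('scene','s4',(150,100,370,280),3)
E
```

```text
clock: 4.4
ee_pos: [0.4866, 0.0978, 0.2042]
tool_rot: [-0.0, 0.983, 0.183, 0.0]
force: [0.1, 0.6, -1.8]
grip_width: 0.0204
{'clock': 4.4, 'q': array([0.175 , 0.2352, 1.8167, 0.0002, 1.0889, 1.3769]), 'joint_vel': array([-0.0015,  0.0153,  0.0192, -0.0023, -0.0006,  0.0004]), 'joint_efforts': array([  0.0007, -36.7954, -22.9248,   0.0025,  -0.0592,   0.    ]), 'ee_pos': array([0.4866, 0.0978, 0.2042]), 'tool_rot': array([-0.0001,  0.983 ,  0.1834,  0.0004]), 'force': array([ 0.149 ,  0.5583, -1.7842]), 'torque': array([0.0175, 0.0415, 0.0022]), 'grip_width': 0.020362621801624636}
```

View pics/w4.png

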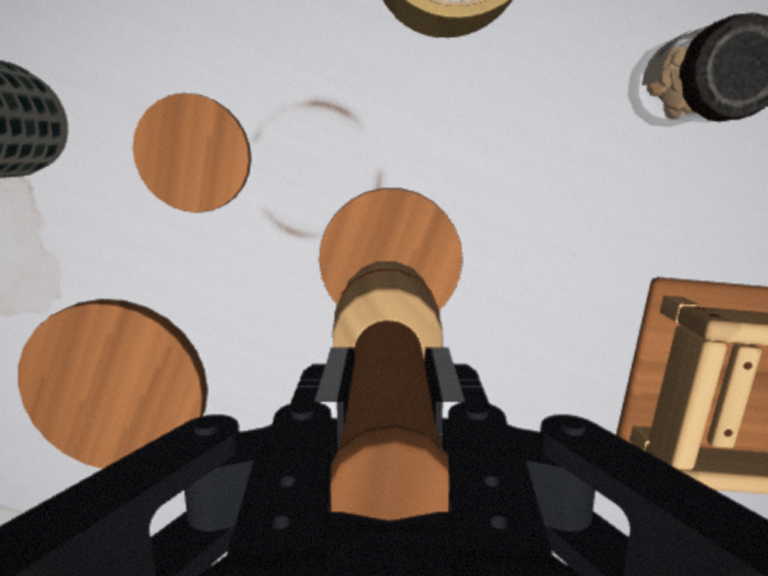

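View pics/s4.png

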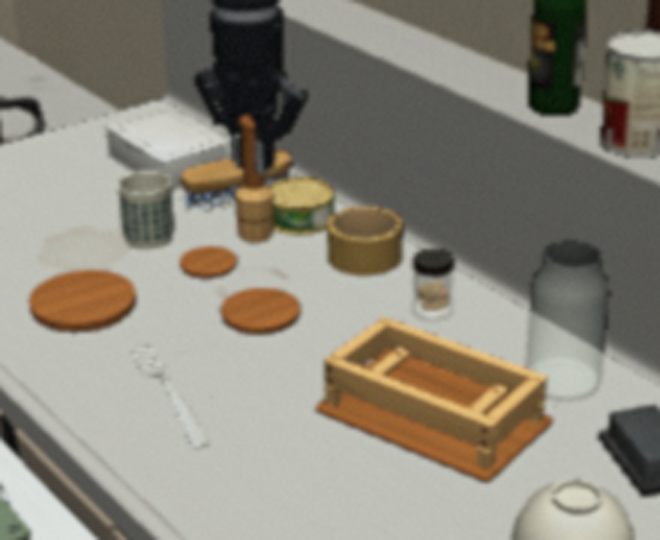

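```bash
python3 -m crank '[{"dx":-18,"dy":45,"dz":-6,"yaw":0},{"dx":-36,"dy":95,"dz":-6,"yaw":0},{"dx":-58,"dy":150,"dz":-6,"yaw":0},{"dx":-75,"dy":190,"dz":-6,"yaw":0},{"dx":-83,"dy":211,"dz":-6,"yaw":0},{"dx":-83,"dy":211,"dz":-6,"yaw":0},{"dx":-83,"dy":211,"dz":-6,"yaw":0},{"dx":-83,"dy":211,"dz":-6,"yaw":0}]'
python3 - <<'E'
from h import *
s,im=snap('wrist','w5',None,1.5);print(s)
snap('scene','s5',(200,130,400,280),4)
E
```

```text
clock: 5.5
ee_pos: [0.4848, -0.128, 0.2091]
tool_rot: [-0.0, 0.983, 0.184, -0.001]
force: [-0.6, -0.2, -1.7]
grip_width: 0.0206
{'clock': 5.5, 'q': array([-0.2811,  0.2398,  1.7967,  0.    ,  1.1069,  0.9195]), 'joint_vel': array([ 0.0008, -0.0042, -0.004 , -0.003 ,  0.0004, -0.0011]), 'joint_efforts': array([ -0.2556, -35.9889, -22.228 ,  -0.0109,   0.0094,   0.0022]), 'ee_pos': array([ 0.4848, -0.128 ,  0.2091]), 'tool_rot': array([-0.0004,  0.9829,  0.184 , -0.0008]), 'force': array([-0.5851, -0.1869, -1.6904]), 'torque': array([-0.018 ,  0.0324, -0.0441]), 'grip_width': 0.02063778001123405}
```

View pics/w5.png

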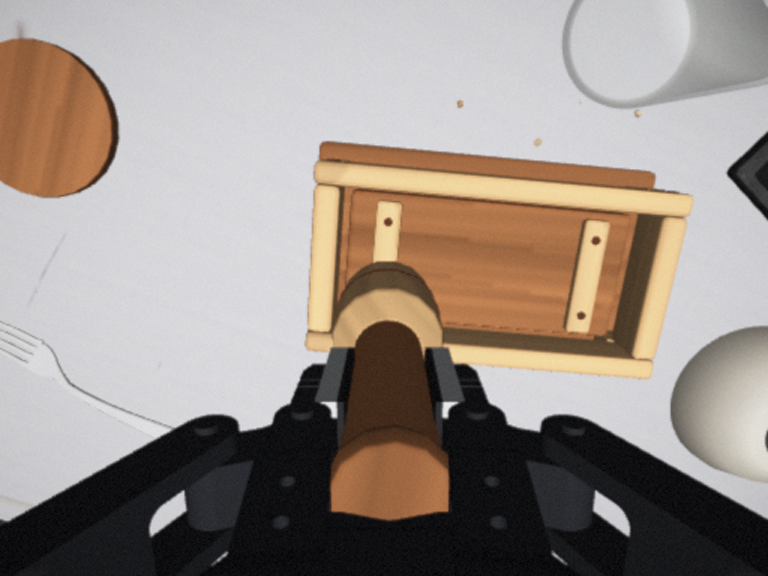

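View pics/s5.png

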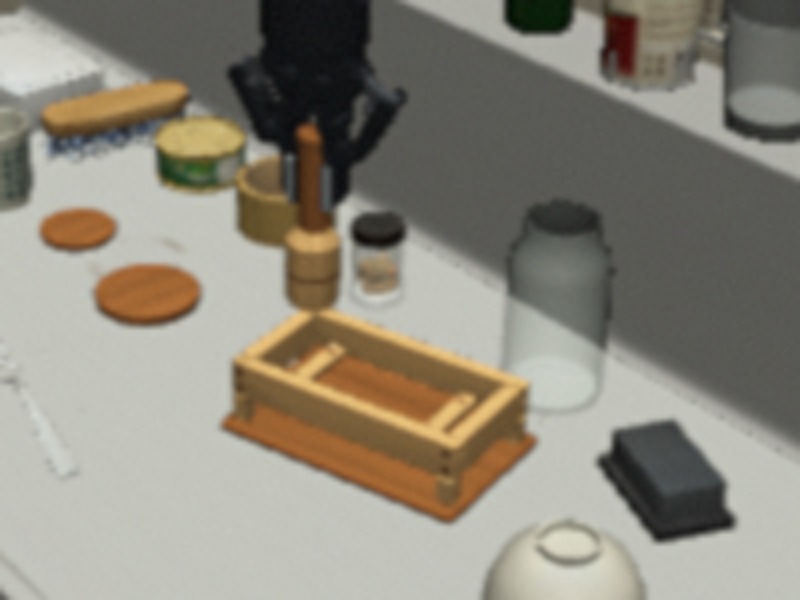

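```bash
python3 - <<'E'
from h import *
s=ctrl.read_state();K=camT('wrist',s)
b=lambda u,v,z:back(K,(u/1.5,v/1.5),z)
h1,h2=b(596,240,.047),b(581,316,.047);print('b holes',h1,h2,np.linalg.norm(h1-h2),'mid',(h1+h2)/2)
e1,e2=b(595,221,.047),b(579,332,.047);print('b ends',e1,e2,np.linalg.norm(e1-e2),(e1+e2)/2)
x=(h1-h2)/np.linalg.norm(h1-h2);print('xdir',x)
a1=b(388,222,.047);print('a hole',a1,'mid a',a1-x*np.linalg.norm(h1-h2)/2, 'dist',np.linalg.norm(a1-h1))
# rim corners
c=np.array([b(*p,.064) for p in [(314,172),(692,203),(650,368),(306,340)]]);print(c,c.mean(0))
for z in (.047,): print('where mallet face proj', proj(K,s['ee_pos']+[0,0,-.103])*1.5)
E
```

```text
b holes [ 0.5444 -0.2286  0.047 ] [ 0.5017 -0.2409  0.047 ] 0.0443564081918845 mid [ 0.523  -0.2347  0.047 ]
b ends [ 0.5536 -0.2233  0.047 ] [ 0.4925 -0.2442  0.047 ] 0.0644979260902116 [ 0.5231 -0.2337  0.047 ]
xdir [0.9612 0.2758 0.    ]
a hole [ 0.512  -0.1177  0.047 ] mid a [ 0.4907 -0.1238  0.047 ] dist 0.11551306315040785
[[ 0.5242 -0.0732  0.064 ]
 [ 0.5793 -0.258   0.064 ]
 [ 0.4911 -0.2822  0.064 ]
 [ 0.4376 -0.0984  0.064 ]] [ 0.508  -0.1779  0.064 ]
where mallet face proj [387.6015 303.8189]
```

Wrist view: cleat_a top end at (390,203), cleat_b from (595,221) to (579,332). Spacing comes out at 115.5 mm (expected 116), which fits. Lower over cleat_a, slightly inboard.

```bash
python3 -m crank '[{"dx":3,"dy":3,"dz":10,"yaw":0},{"dx":3,"dy":3,"dz":30,"yaw":0},{"dx":3,"dy":3,"dz":47,"yaw":0},{"dx":3,"dy":3,"dz":47,"yaw":0},{"dx":3,"dy":3,"dz":47,"yaw":0}]'
python3 - <<'E'
from h import *
s,im=snap('wrist','w6',None,1.5);print(s['ee_pos'],s['force'])
snap('scene','s6',(230,170,350,260),6)
E
```

```text
clock: 6.22
ee_pos: [0.4893, -0.1299, 0.1626]
tool_rot: [-0.0, 0.983, 0.184, -0.0]
force: [0.1, -0.1, -0.6]
grip_width: 0.0207
[ 0.4893 -0.1299  0.1626] [ 0.062  -0.1354 -0.5995]
```

View pics/w6.png

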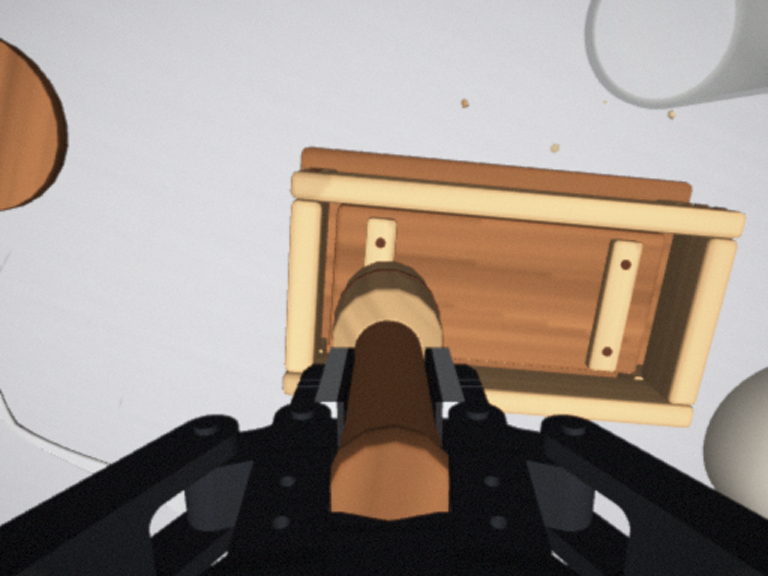

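View pics/s6.png

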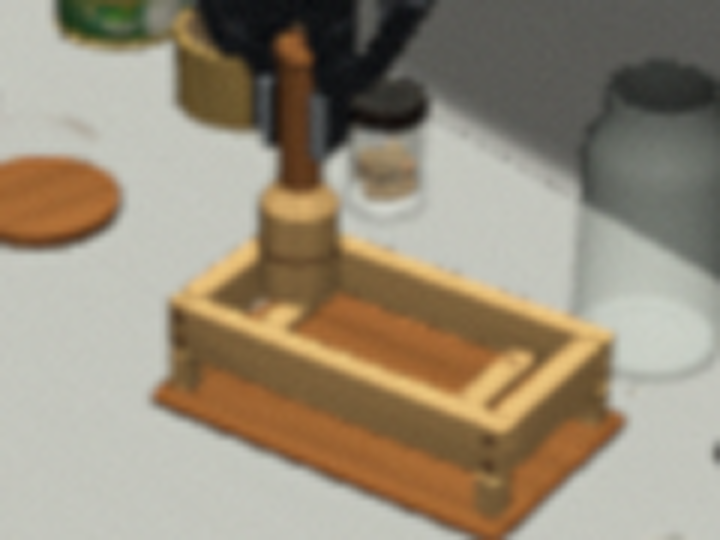

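The head is inside the frame over cleat_a and clear of all walls. Approach in small steps.

```bash
python3 -m crank '[{"dx":0,"dy":0,"dz":3,"yaw":0},{"dx":0,"dy":0,"dz":6,"yaw":0},{"dx":0,"dy":0,"dz":8,"yaw":0},{"dx":0,"dy":0,"dz":9,"yaw":0},{"dx":0,"dy":0,"dz":9,"yaw":0},{"dx":0,"dy":0,"dz":9,"yaw":0}]'; for i in 1; do python3 -m crank '[{"dx":0,"dy":0,"dz":1,"yaw":0},{"dx":0,"dy":0,"dz":1,"yaw":0}]'; done
```

```text
clock: 7.08
ee_pos: [0.4894, -0.13, 0.1541]
tool_rot: [0.0, 0.983, 0.184, 0.0]
force: [0.7, -0.2, -1.4]
grip_width: 0.0211
clock: 7.32
ee_pos: [0.4894, -0.1299, 0.153]
tool_rot: [0.0, 0.983, 0.184, 0.0]
force: [0.1, 0.2, -1.6]
grip_width: 0.0206
```

```bash
python3 -m crank '[{"dx":0,"dy":0,"dz":1,"yaw":0},{"dx":0,"dy":0,"dz":1,"yaw":0}]';  python3 -m crank '[{"dx":0,"dy":0,"dz":1,"yaw":0},{"dx":0,"dy":0,"dz":1,"yaw":0}]'
```

```text
clock: 7.58
ee_pos: [0.4893, -0.1299, 0.1519]
tool_rot: [0.0, 0.983, 0.184, 0.0]
force: [0.1, 0.5, -1.5]
grip_width: 0.0208
clock: 7.82
ee_pos: [0.4893, -0.1299, 0.1508]
tool_rot: [0.0, 0.983, 0.184, -0.0]
force: [-0.2, 0.4, -1.5]
grip_width: 0.0208
```

```bash
python3 -m crank '[{"dx":0,"dy":0,"dz":0.7,"yaw":0},{"dx":0,"dy":0,"dz":0.7,"yaw":0}]';  python3 -m crank '[{"dx":0,"dy":0,"dz":0.7,"yaw":0},{"dx":0,"dy":0,"dz":0.7,"yaw":0}]'
```

```text
clock: 8.07
ee_pos: [0.4892, -0.1299, 0.1501]
tool_rot: [0.0, 0.983, 0.184, -0.0]
force: [-0.0, 0.3, -1.2]
grip_width: 0.0207
clock: 8.32
ee_pos: [0.4893, -0.1299, 0.1496]
tool_rot: [0.0, 0.983, 0.184, 0.0]
force: [-0.0, -0.2, 0.6]
grip_width: 0.021
```

```bash
python3 -m crank '[{"dx":0,"dy":0,"dz":0.5,"yaw":0},{"dx":0,"dy":0,"dz":0.5,"yaw":0}]'
```

```text
clock: 8.57
ee_pos: [0.4894, -0.1299, 0.1495]
tool_rot: [0.0, 0.983, 0.184, 0.0]
force: [-1.9, 0.8, 4.2]
grip_width: 0.0208
```

```bash
python3 -m crank '[{"dx":0,"dy":0,"dz":0.5,"yaw":0},{"dx":0,"dy":0,"dz":0.5,"yaw":0}]'
```

```text
clock: 8.82
ee_pos: [0.4894, -0.1299, 0.1494]
tool_rot: [0.0, 0.983, 0.184, 0.0]
force: [-1.1, 1.1, 6.4]
grip_width: 0.0208
```

```bash
python3 -m crank '[{"dx":0,"dy":0,"dz":0.8,"yaw":0},{"dx":0,"dy":0,"dz":0.8,"yaw":0}]'
```

```text
clock: 9.07
ee_pos: [0.4894, -0.1299, 0.1494]
tool_rot: [0.0, 0.983, 0.184, 0.001]
force: [-2.3, -0.4, 7.5]
grip_width: 0.0209
```

```bash
python3 -m crank '[{"dx":0,"dy":0,"dz":1,"yaw":0},{"dx":0,"dy":0,"dz":1,"yaw":0}]'
```

```text
clock: 9.32
ee_pos: [0.4894, -0.1299, 0.1494]
tool_rot: [0.0, 0.983, 0.184, 0.001]
force: [-3.0, 0.4, 8.7]
grip_width: 0.0206
```

```bash
python3 -m crank '[{"dx":0,"dy":0,"dz":1.2,"yaw":0},{"dx":0,"dy":0,"dz":1.2,"yaw":0}]'
```

```text
clock: 9.57
ee_pos: [0.4894, -0.1299, 0.1494]
tool_rot: [0.0, 0.983, 0.184, 0.001]
force: [-2.9, 0.7, 10.0]
grip_width: 0.0211
```

```bash
python3 -m crank '[{"dx":0,"dy":0,"dz":1.4,"yaw":0},{"dx":0,"dy":0,"dz":1.4,"yaw":0}]'
```

```text
clock: 9.82
ee_pos: [0.4895, -0.1298, 0.1494]
tool_rot: [0.001, 0.983, 0.184, 0.001]
force: [-3.0, 1.1, 11.5]
grip_width: 0.0208
```

```bash
python3 -m crank '[{"dx":0,"dy":0,"dz":1.7,"yaw":0},{"dx":0,"dy":0,"dz":1.7,"yaw":0}]'
```

```text
clock: 10.07
ee_pos: [0.4894, -0.1298, 0.1493]
tool_rot: [0.001, 0.983, 0.184, 0.002]
force: [-3.9, 1.0, 13.1]
grip_width: 0.0208
```

```bash
python3 -m crank '[{"dx":0,"dy":0,"dz":2,"yaw":0},{"dx":0,"dy":0,"dz":2,"yaw":0}]'
```

```text
clock: 10.32
ee_pos: [0.4894, -0.1298, 0.1493]
tool_rot: [0.001, 0.983, 0.184, 0.002]
force: [-3.9, 0.7, 16.3]
grip_width: 0.0211
```

About 18 N without motion at this end, so it is ahead of the free slope. Switch to cleat_b.

```bash
python3 -m crank '[{"dx":0,"dy":0,"dz":-9,"yaw":0},{"dx":-2,"dy":20,"dz":-9,"yaw":0},{"dx":-5,"dy":55,"dz":-9,"yaw":0},{"dx":-8,"dy":90,"dz":-9,"yaw":0},{"dx":-10,"dy":106,"dz":-9,"yaw":0},{"dx":-10,"dy":106,"dz":-9,"yaw":0},{"dx":-10,"dy":106,"dz":-9,"yaw":0}]'
python3 - <<'E'
from h import *
s,im=snap('wrist','w7',None,1.5);print(s['ee_pos'],s['force'])
snap('scene','s7',(230,170,350,260),6)
E
```

```text
clock: 11.2
ee_pos: [0.5179, -0.2314, 0.1582]
tool_rot: [0.0, 0.983, 0.184, 0.002]
force: [0.4, -0.1, -1.2]
grip_width: 0.0209
[ 0.5179 -0.2314  0.1582] [ 0.398  -0.0984 -1.2174]
```

View pics/w7.png

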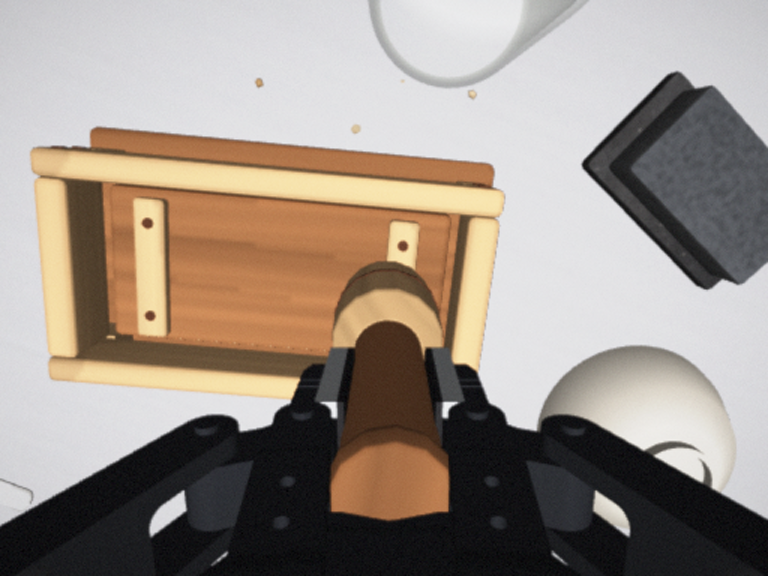

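View pics/s7.png

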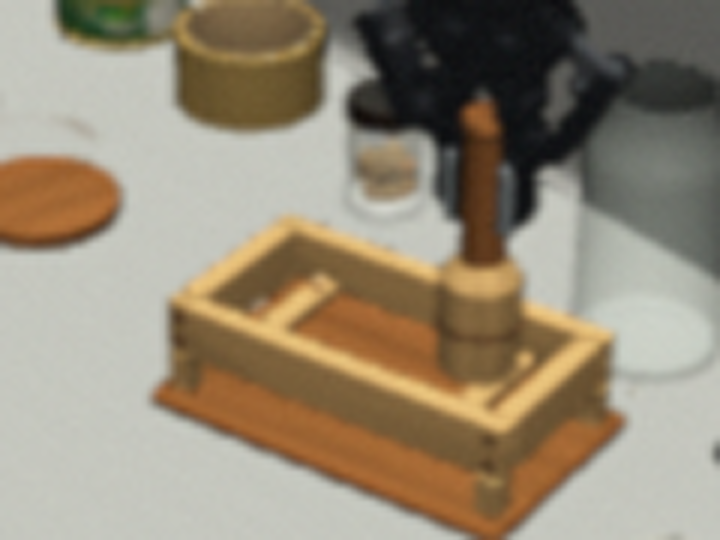

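The head sits over cleat_b inside the walls. Continue down gently.

```bash
python3 -m crank '[{"dx":0,"dy":0,"dz":4,"yaw":0},{"dx":0,"dy":0,"dz":5.5,"yaw":0},{"dx":0,"dy":0,"dz":5.5,"yaw":0}]'; python3 -m crank '[{"dx":0,"dy":0,"dz":1,"yaw":0},{"dx":0,"dy":0,"dz":1,"yaw":0}]'
```

```text
clock: 11.68
ee_pos: [0.518, -0.2309, 0.1528]
tool_rot: [0.0, 0.983, 0.185, 0.002]
force: [0.0, 0.2, -0.9]
grip_width: 0.0207
clock: 11.92
ee_pos: [0.5179, -0.2309, 0.1518]
tool_rot: [0.0, 0.983, 0.185, 0.002]
force: [1.2, 0.1, -1.0]
grip_width: 0.0208
```

```bash
python3 -m crank '[{"dx":0,"dy":0,"dz":1.2,"yaw":0},{"dx":0,"dy":0,"dz":1.2,"yaw":0}]'
```

```text
clock: 12.18
ee_pos: [0.5179, -0.2309, 0.1504]
tool_rot: [0.0, 0.983, 0.185, 0.002]
force: [0.1, -0.6, -1.7]
grip_width: 0.021
```

```bash
python3 -m crank '[{"dx":0,"dy":0,"dz":1.2,"yaw":0},{"dx":0,"dy":0,"dz":1.2,"yaw":0}]'
```

```text
clock: 12.42
ee_pos: [0.5179, -0.231, 0.1493]
tool_rot: [0.0, 0.983, 0.185, 0.002]
force: [-0.0, -0.3, -0.9]
grip_width: 0.0205
```

```bash
python3 -m crank '[{"dx":0,"dy":0,"dz":1.2,"yaw":0},{"dx":0,"dy":0,"dz":1.2,"yaw":0}]'
```

```text
clock: 12.68
ee_pos: [0.518, -0.231, 0.1485]
tool_rot: [0.001, 0.983, 0.185, 0.002]
force: [-0.8, 0.1, 2.2]
grip_width: 0.0209
```

```bash
python3 -m crank '[{"dx":0,"dy":0,"dz":1.2,"yaw":0},{"dx":0,"dy":0,"dz":1.2,"yaw":0}]'
```

```text
clock: 12.92
ee_pos: [0.5181, -0.2311, 0.1478]
tool_rot: [0.001, 0.983, 0.185, 0.002]
force: [-1.8, 0.5, 5.2]
grip_width: 0.0208
```

```bash
python3 -m crank '[{"dx":0,"dy":0,"dz":1.2,"yaw":0},{"dx":0,"dy":0,"dz":1.2,"yaw":0}]'
```

```text
clock: 13.18
ee_pos: [0.5181, -0.2311, 0.1474]
tool_rot: [0.001, 0.983, 0.185, 0.002]
force: [-1.8, 0.8, 7.1]
grip_width: 0.0211
```

```bash
python3 -m crank '[{"dx":0,"dy":0,"dz":1.5,"yaw":0},{"dx":0,"dy":0,"dz":1.5,"yaw":0}]'
```

```text
clock: 13.42
ee_pos: [0.5182, -0.2311, 0.1469]
tool_rot: [0.001, 0.983, 0.185, 0.003]
force: [-2.5, 1.7, 7.8]
grip_width: 0.0209
```

```bash
python3 -m crank '[{"dx":0,"dy":0,"dz":1.7,"yaw":0},{"dx":0,"dy":0,"dz":1.7,"yaw":0}]'
```

```text
clock: 13.68
ee_pos: [0.5182, -0.2311, 0.1465]
tool_rot: [0.001, 0.983, 0.185, 0.003]
force: [-3.0, 0.3, 9.7]
grip_width: 0.0209
```

```bash
python3 -m crank '[{"dx":0,"dy":0,"dz":1.7,"yaw":0},{"dx":0,"dy":0,"dz":1.7,"yaw":0}]'
```

```text
clock: 13.92
ee_pos: [0.5181, -0.231, 0.1463]
tool_rot: [0.001, 0.983, 0.185, 0.003]
force: [-2.7, 1.9, 10.0]
grip_width: 0.0208
```

```bash
python3 -m crank '[{"dx":0,"dy":0,"dz":2,"yaw":0},{"dx":0,"dy":0,"dz":2,"yaw":0},{"dx":0,"dy":0,"dz":2.2,"yaw":0}]'
```

```text
clock: 14.3
ee_pos: [0.5182, -0.231, 0.1459]
tool_rot: [0.002, 0.983, 0.185, 0.004]
force: [-3.7, 1.2, 12.2]
grip_width: 0.0206
```

```bash
python3 -m crank '[{"dx":0,"dy":0,"dz":2.2,"yaw":0},{"dx":0,"dy":0,"dz":2.2,"yaw":0},{"dx":0,"dy":0,"dz":2.4,"yaw":0}]'
```

```text
clock: 14.68
ee_pos: [0.5182, -0.231, 0.1455]
tool_rot: [0.002, 0.983, 0.185, 0.004]
force: [-3.5, 2.0, 14.3]
grip_width: 0.0205
```

```bash
python3 -m crank '[{"dx":0,"dy":0,"dz":2.2,"yaw":0},{"dx":0,"dy":0,"dz":2.2,"yaw":0},{"dx":0,"dy":0,"dz":2.4,"yaw":0}]'
```

```text
clock: 15.05
ee_pos: [0.5182, -0.231, 0.1453]
tool_rot: [0.002, 0.983, 0.185, 0.004]
force: [-3.7, 1.3, 14.8]
grip_width: 0.0209
```

```bash
python3 -m crank '[{"dx":0,"dy":0,"dz":-9,"yaw":0},{"dx":2,"dy":-20,"dz":-9,"yaw":0},{"dx":5,"dy":-60,"dz":-9,"yaw":0},{"dx":10,"dy":-100,"dz":-9,"yaw":0},{"dx":10,"dy":-106,"dz":-9,"yaw":0},{"dx":10,"dy":-106,"dz":-7,"yaw":0},{"dx":10,"dy":-106,"dz":-5.5,"yaw":0},{"dx":10,"dy":-106,"dz":-5,"yaw":0}]'
```

```text
clock: 16.05
ee_pos: [0.4892, -0.1292, 0.1496]
tool_rot: [0.002, 0.983, 0.184, 0.004]
force: [0.1, 0.1, 0.9]
grip_width: 0.0207
```

```bash
python3 -m crank '[{"dx":0,"dy":0,"dz":1,"yaw":0},{"dx":0,"dy":0,"dz":1.2,"yaw":0}]'
```

```text
clock: 16.3
ee_pos: [0.4894, -0.1294, 0.1494]
tool_rot: [0.002, 0.983, 0.184, 0.005]
force: [-1.5, 2.3, 8.0]
grip_width: 0.0208
```

```bash
python3 -m crank '[{"dx":0,"dy":0,"dz":1,"yaw":0},{"dx":0,"dy":0,"dz":1.2,"yaw":0}]'
```

```text
clock: 16.55
ee_pos: [0.4895, -0.1294, 0.1494]
tool_rot: [0.001, 0.983, 0.183, 0.005]
force: [-1.9, 2.1, 9.9]
grip_width: 0.0208
```

```bash
python3 -m crank '[{"dx":0,"dy":0,"dz":1.5,"yaw":0},{"dx":0,"dy":0,"dz":1.7,"yaw":0},{"dx":0,"dy":0,"dz":1.7,"yaw":0}]'
```

```text
clock: 16.92
ee_pos: [0.4895, -0.1295, 0.1491]
tool_rot: [0.001, 0.983, 0.182, 0.005]
force: [-2.8, 1.8, 10.7]
grip_width: 0.0209
```

```bash
python3 -m crank '[{"dx":0,"dy":0,"dz":2,"yaw":0},{"dx":0,"dy":0,"dz":2,"yaw":0},{"dx":0,"dy":0,"dz":2.2,"yaw":0}]'
```

```text
clock: 17.3
ee_pos: [0.4896, -0.1295, 0.1485]
tool_rot: [0.001, 0.983, 0.182, 0.005]
force: [-3.0, 2.5, 12.9]
grip_width: 0.0212
```

```bash
python3 -m crank '[{"dx":0,"dy":0,"dz":2.2,"yaw":0},{"dx":0,"dy":0,"dz":2.4,"yaw":0},{"dx":0,"dy":0,"dz":2.5,"yaw":0}]'
```

```text
clock: 17.68
ee_pos: [0.4896, -0.1296, 0.148]
tool_rot: [0.0, 0.983, 0.182, 0.006]
force: [-4.3, 2.3, 14.9]
grip_width: 0.0208
```

```bash
python3 -m crank '[{"dx":0,"dy":0,"dz":2.5,"yaw":0},{"dx":0,"dy":0,"dz":2.8,"yaw":0},{"dx":0,"dy":0,"dz":2.8,"yaw":0},{"dx":0,"dy":0,"dz":2.8,"yaw":0}]'
```

```text
clock: 18.18
ee_pos: [0.4897, -0.1296, 0.1473]
tool_rot: [0.0, 0.983, 0.181, 0.006]
force: [-4.3, 2.3, 15.4]
grip_width: 0.0207
```

```bash
python3 -m crank '[{"dx":0,"dy":0,"dz":2.6,"yaw":0},{"dx":0,"dy":0,"dz":2.8,"yaw":0},{"dx":0,"dy":0,"dz":2.8,"yaw":0},{"dx":0,"dy":0,"dz":2.8,"yaw":0}]'
```

```text
clock: 18.68
ee_pos: [0.4897, -0.1296, 0.1469]
tool_rot: [-0.0, 0.984, 0.181, 0.007]
force: [-4.3, 2.9, 16.0]
grip_width: 0.0207
```

```bash
python3 -m crank '[{"dx":0,"dy":0,"dz":-6,"yaw":0},{"dx":-2,"dy":20,"dz":-6,"yaw":0},{"dx":-5,"dy":60,"dz":-6,"yaw":0},{"dx":-10,"dy":100,"dz":-6,"yaw":0},{"dx":-10,"dy":106,"dz":-6,"yaw":0},{"dx":-10,"dy":106,"dz":-3,"yaw":0},{"dx":-10,"dy":106,"dz":0,"yaw":0},{"dx":-10,"dy":106,"dz":1,"yaw":0}]'
```

```text
clock: 19.68
ee_pos: [0.5176, -0.2313, 0.1456]
tool_rot: [-0.0, 0.983, 0.181, 0.006]
force: [-0.0, 0.8, -1.4]
grip_width: 0.0208
```

```bash
python3 -m crank '[{"dx":0,"dy":0,"dz":1,"yaw":0},{"dx":0,"dy":0,"dz":1.5,"yaw":0},{"dx":0,"dy":0,"dz":1.8,"yaw":0}]'
```

```text
clock: 20.05
ee_pos: [0.518, -0.2311, 0.1453]
tool_rot: [0.0, 0.983, 0.182, 0.007]
force: [-2.0, -0.2, 6.8]
grip_width: 0.0208
```

```bash
python3 -m crank '[{"dx":0,"dy":0,"dz":1.5,"yaw":0},{"dx":0,"dy":0,"dz":2,"yaw":0},{"dx":0,"dy":0,"dz":2,"yaw":0}]'
```

```text
clock: 20.42
ee_pos: [0.5181, -0.231, 0.145]
tool_rot: [0.001, 0.983, 0.182, 0.007]
force: [-2.3, 0.3, 7.6]
grip_width: 0.0209
```

```bash
python3 -m crank '[{"dx":0,"dy":0,"dz":2,"yaw":0},{"dx":0,"dy":0,"dz":2.5,"yaw":0},{"dx":0,"dy":0,"dz":2.5,"yaw":0},{"dx":0,"dy":0,"dz":2.8,"yaw":0}]'
```

```text
clock: 20.92
ee_pos: [0.5182, -0.2309, 0.1443]
tool_rot: [0.001, 0.983, 0.182, 0.008]
force: [-2.5, -0.1, 10.8]
grip_width: 0.0206
```

```bash
python3 -m crank '[{"dx":0,"dy":0,"dz":2.5,"yaw":0},{"dx":0,"dy":0,"dz":2.8,"yaw":0},{"dx":0,"dy":0,"dz":2.8,"yaw":0},{"dx":0,"dy":0,"dz":3,"yaw":0}]'
```

```text
clock: 21.42
ee_pos: [0.5182, -0.2308, 0.1437]
tool_rot: [0.002, 0.983, 0.183, 0.008]
force: [-4.8, -0.0, 12.7]
grip_width: 0.0207
```

```bash
python3 -m crank '[{"dx":0,"dy":0,"dz":2.5,"yaw":0},{"dx":0,"dy":0,"dz":2.8,"yaw":0},{"dx":0,"dy":0,"dz":2.8,"yaw":0},{"dx":0,"dy":0,"dz":2.8,"yaw":0}]'
```

```text
clock: 21.92
ee_pos: [0.5181, -0.2307, 0.1435]
tool_rot: [0.003, 0.983, 0.183, 0.008]
force: [-4.3, 0.9, 12.9]
grip_width: 0.0209
```

```bash
python3 -m crank '[{"dx":0,"dy":0,"dz":2.8,"yaw":0},{"dx":0,"dy":0,"dz":3.2,"yaw":0},{"dx":0,"dy":0,"dz":3.3,"yaw":0},{"dx":0,"dy":0,"dz":3.3,"yaw":0}]'
```

```text
clock: 22.42
ee_pos: [0.5181, -0.2306, 0.143]
tool_rot: [0.003, 0.983, 0.183, 0.009]
force: [-3.9, 1.9, 14.5]
grip_width: 0.0209
```

```bash
python3 -m crank '[{"dx":0,"dy":0,"dz":3,"yaw":0},{"dx":0,"dy":0,"dz":3.2,"yaw":0},{"dx":0,"dy":0,"dz":3.3,"yaw":0},{"dx":0,"dy":0,"dz":3.3,"yaw":0}]'
```

```text
clock: 22.92
ee_pos: [0.5181, -0.2305, 0.1427]
tool_rot: [0.004, 0.983, 0.184, 0.009]
force: [-4.9, 0.2, 15.3]
grip_width: 0.0207
```

```bash
python3 -m crank '[{"dx":0,"dy":0,"dz":-9,"yaw":0},{"dx":2,"dy":-20,"dz":-9,"yaw":0},{"dx":5,"dy":-60,"dz":-9,"yaw":0},{"dx":10,"dy":-100,"dz":-9,"yaw":0},{"dx":10,"dy":-106,"dz":-9,"yaw":0},{"dx":10,"dy":-106,"dz":-7,"yaw":0},{"dx":10,"dy":-106,"dz":-5.5,"yaw":0},{"dx":10,"dy":-106,"dz":-4.8,"yaw":0}]'
```

```text
clock: 23.92
ee_pos: [0.4896, -0.1284, 0.1472]
tool_rot: [0.004, 0.983, 0.183, 0.01]
force: [-1.3, 2.1, 8.1]
grip_width: 0.0212
```

```bash
python3 -m crank '[{"dx":0,"dy":0,"dz":1,"yaw":0},{"dx":0,"dy":0,"dz":1.5,"yaw":0},{"dx":0,"dy":0,"dz":2,"yaw":0}]'
```

```text
clock: 24.3
ee_pos: [0.4898, -0.1286, 0.1464]
tool_rot: [0.003, 0.983, 0.182, 0.01]
force: [-2.8, 2.7, 9.9]
grip_width: 0.0206
```

```bash
python3 -m crank '[{"dx":0,"dy":0,"dz":2,"yaw":0},{"dx":0,"dy":0,"dz":2.5,"yaw":0},{"dx":0,"dy":0,"dz":2.8,"yaw":0},{"dx":0,"dy":0,"dz":2.8,"yaw":0}]'
```

```text
clock: 24.8
ee_pos: [0.49, -0.1288, 0.1453]
tool_rot: [0.002, 0.983, 0.181, 0.01]
force: [-3.4, 2.8, 12.8]
grip_width: 0.0207
```

```bash
python3 -m crank '[{"dx":0,"dy":0,"dz":2.6,"yaw":0},{"dx":0,"dy":0,"dz":2.8,"yaw":0},{"dx":0,"dy":0,"dz":3,"yaw":0},{"dx":0,"dy":0,"dz":3,"yaw":0}]'
```

```text
clock: 25.3
ee_pos: [0.4902, -0.1289, 0.1445]
tool_rot: [0.002, 0.984, 0.18, 0.011]
force: [-4.5, 4.8, 16.2]
grip_width: 0.0207
```

```bash
python3 -m crank '[{"dx":0,"dy":0,"dz":2.8,"yaw":0},{"dx":0,"dy":0,"dz":3,"yaw":0},{"dx":0,"dy":0,"dz":3.2,"yaw":0},{"dx":0,"dy":0,"dz":3.2,"yaw":0}]'
```

```text
clock: 25.8
ee_pos: [0.4904, -0.129, 0.1437]
tool_rot: [0.001, 0.984, 0.179, 0.011]
force: [-4.6, 3.4, 18.5]
grip_width: 0.0206
```

```bash
python3 -m crank '[{"dx":0,"dy":0,"dz":2.8,"yaw":0},{"dx":0,"dy":0,"dz":3,"yaw":0},{"dx":0,"dy":0,"dz":3.2,"yaw":0},{"dx":0,"dy":0,"dz":3.2,"yaw":0}]'
```

```text
clock: 26.3
ee_pos: [0.4905, -0.1291, 0.1432]
tool_rot: [0.0, 0.984, 0.178, 0.012]
force: [-5.3, 3.8, 20.0]
grip_width: 0.021
```

```bash
python3 -m crank '[{"dx":0,"dy":0,"dz":-6,"yaw":0},{"dx":-2,"dy":20,"dz":-6,"yaw":0},{"dx":-5,"dy":60,"dz":-6,"yaw":0},{"dx":-10,"dy":98,"dz":-6,"yaw":0},{"dx":-11,"dy":105,"dz":-6,"yaw":0},{"dx":-11,"dy":105,"dz":-3,"yaw":0},{"dx":-11,"dy":105,"dz":-1,"yaw":0},{"dx":-11,"dy":105,"dz":0,"yaw":0}]'
```

```text
clock: 27.3
ee_pos: [0.5166, -0.2304, 0.1431]
tool_rot: [-0.0, 0.984, 0.178, 0.011]
force: [0.4, -0.3, -2.1]
grip_width: 0.0208
```

```bash
python3 -m crank '[{"dx":0,"dy":0,"dz":1,"yaw":0},{"dx":0,"dy":0,"dz":1.5,"yaw":0},{"dx":0,"dy":0,"dz":2,"yaw":0}]'; python3 -c "
from h import *
snap('wrist','w8',None,1.5)"
```

```text
clock: 27.68
ee_pos: [0.517, -0.2303, 0.1421]
tool_rot: [0.0, 0.984, 0.178, 0.012]
force: [-0.8, 0.7, 7.4]
grip_width: 0.0207
```

View pics/w8.png

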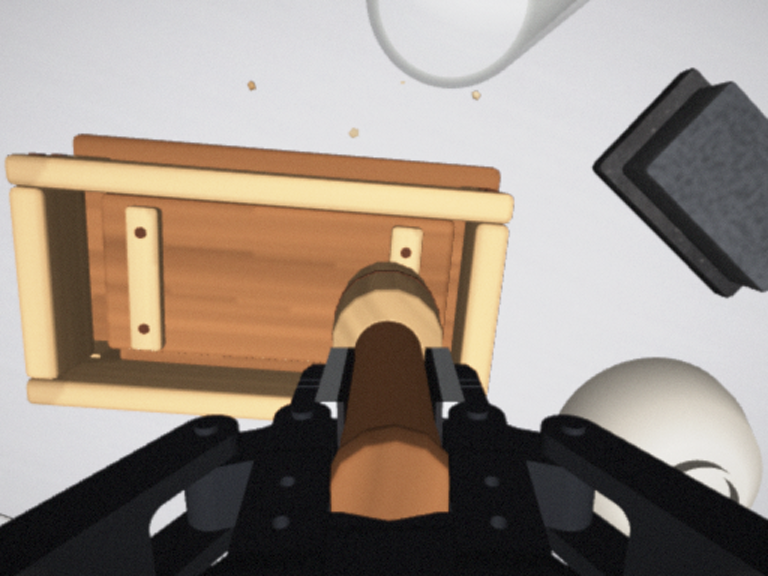

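The board is lower, the grip hasn't changed (pommel still at (390,475)), and the head is centred on cleat_b. Continue.

```bash
python3 -m crank '[{"dx":0,"dy":0,"dz":2,"yaw":0},{"dx":0,"dy":0,"dz":2.5,"yaw":0},{"dx":0,"dy":0,"dz":2.5,"yaw":0},{"dx":0,"dy":0,"dz":2.8,"yaw":0}]'
```

```text
clock: 28.22
ee_pos: [0.5172, -0.2304, 0.1408]
tool_rot: [0.001, 0.984, 0.178, 0.012]
force: [-2.1, 0.3, 10.4]
grip_width: 0.0209
```

```bash
python3 -m crank '[{"dx":0,"dy":0,"dz":2.5,"yaw":0},{"dx":0,"dy":0,"dz":2.8,"yaw":0},{"dx":0,"dy":0,"dz":2.8,"yaw":0},{"dx":0,"dy":0,"dz":3,"yaw":0}]'
```

```text
clock: 28.72
ee_pos: [0.5174, -0.2303, 0.1399]
tool_rot: [0.001, 0.984, 0.179, 0.013]
force: [-3.6, 0.7, 13.7]
grip_width: 0.0207
```

```bash
python3 -m crank '[{"dx":0,"dy":0,"dz":2.8,"yaw":0},{"dx":0,"dy":0,"dz":3,"yaw":0},{"dx":0,"dy":0,"dz":3,"yaw":0},{"dx":0,"dy":0,"dz":3.2,"yaw":0}]'
```

```text
clock: 29.22
ee_pos: [0.5174, -0.2303, 0.1391]
tool_rot: [0.001, 0.984, 0.179, 0.013]
force: [-4.2, 0.8, 16.8]
grip_width: 0.0207
```

```bash
python3 -m crank '[{"dx":0,"dy":0,"dz":-9,"yaw":0},{"dx":2,"dy":-20,"dz":-9,"yaw":0},{"dx":5,"dy":-60,"dz":-9,"yaw":0},{"dx":9,"dy":-98,"dz":-9,"yaw":0},{"dx":10,"dy":-105,"dz":-9,"yaw":0},{"dx":10,"dy":-105,"dz":-7,"yaw":0},{"dx":10,"dy":-105,"dz":-6,"yaw":0},{"dx":10,"dy":-105,"dz":-5.5,"yaw":0}]'
```

```text
clock: 30.22
ee_pos: [0.4899, -0.1291, 0.1438]
tool_rot: [0.001, 0.984, 0.178, 0.013]
force: [0.3, -0.9, -0.4]
grip_width: 0.0207
```

```bash
python3 -m crank '[{"dx":0,"dy":0,"dz":1,"yaw":0},{"dx":0,"dy":0,"dz":1.5,"yaw":0},{"dx":0,"dy":0,"dz":2,"yaw":0}]'
```

```text
clock: 30.6
ee_pos: [0.4904, -0.1293, 0.1432]
tool_rot: [0.001, 0.984, 0.177, 0.014]
force: [-2.0, 2.2, 9.3]
grip_width: 0.0207
```

```bash
python3 -m crank '[{"dx":0,"dy":0,"dz":2,"yaw":0},{"dx":0,"dy":0,"dz":2.5,"yaw":0},{"dx":0,"dy":0,"dz":2.8,"yaw":0},{"dx":0,"dy":0,"dz":2.8,"yaw":0}]'
```

```text
clock: 31.1
ee_pos: [0.4906, -0.1293, 0.1421]
tool_rot: [0.001, 0.984, 0.177, 0.014]
force: [-3.4, 2.8, 12.6]
grip_width: 0.0207
```

```bash
python3 -m crank '[{"dx":0,"dy":0,"dz":2.6,"yaw":0},{"dx":0,"dy":0,"dz":2.8,"yaw":0},{"dx":0,"dy":0,"dz":3,"yaw":0},{"dx":0,"dy":0,"dz":3,"yaw":0}]'
```

```text
clock: 31.6
ee_pos: [0.4908, -0.1293, 0.1412]
tool_rot: [0.001, 0.984, 0.176, 0.015]
force: [-4.1, 2.4, 14.6]
grip_width: 0.0209
```

```bash
python3 -m crank '[{"dx":0,"dy":0,"dz":2.6,"yaw":0},{"dx":0,"dy":0,"dz":2.8,"yaw":0},{"dx":0,"dy":0,"dz":3,"yaw":0},{"dx":0,"dy":0,"dz":3,"yaw":0}]'
```

```text
clock: 32.1
ee_pos: [0.4909, -0.1293, 0.1406]
tool_rot: [0.0, 0.984, 0.176, 0.015]
force: [-4.1, 2.1, 15.4]
grip_width: 0.0206
```

```bash
python3 -m crank '[{"dx":0,"dy":0,"dz":2.5,"yaw":0},{"dx":0,"dy":0,"dz":2.7,"yaw":0},{"dx":0,"dy":0,"dz":2.8,"yaw":0},{"dx":0,"dy":0,"dz":2.8,"yaw":0}]'
```

```text
clock: 32.6
ee_pos: [0.4909, -0.1294, 0.1403]
tool_rot: [0.0, 0.984, 0.175, 0.015]
force: [-4.7, 2.3, 18.1]
grip_width: 0.0205
```

Estimated heights are now a ≈37.3 mm and b ≈36.1 mm. One more round gives margin against calibration error.

```bash
python3 -m crank '[{"dx":0,"dy":0,"dz":-6,"yaw":0},{"dx":-2,"dy":20,"dz":-6,"yaw":0},{"dx":-5,"dy":60,"dz":-6,"yaw":0},{"dx":-10,"dy":98,"dz":-6,"yaw":0},{"dx":-11,"dy":105,"dz":-6,"yaw":0},{"dx":-11,"dy":105,"dz":-2,"yaw":0},{"dx":-11,"dy":105,"dz":0,"yaw":0},{"dx":-11,"dy":105,"dz":1,"yaw":0}]'
```

```text
clock: 33.6
ee_pos: [0.5164, -0.2308, 0.1395]
tool_rot: [-0.0, 0.984, 0.176, 0.015]
force: [-0.4, 0.5, 2.6]
grip_width: 0.0211
```

```bash
python3 -m crank '[{"dx":0,"dy":0,"dz":1,"yaw":0},{"dx":0,"dy":0,"dz":1.5,"yaw":0},{"dx":0,"dy":0,"dz":2,"yaw":0}]'
```

```text
clock: 33.98
ee_pos: [0.5167, -0.2306, 0.1388]
tool_rot: [0.0, 0.984, 0.176, 0.015]
force: [-2.9, 0.4, 7.5]
grip_width: 0.021
```

```bash
python3 -m crank '[{"dx":0,"dy":0,"dz":2,"yaw":0},{"dx":0,"dy":0,"dz":2.3,"yaw":0},{"dx":0,"dy":0,"dz":2.5,"yaw":0},{"dx":0,"dy":0,"dz":2.5,"yaw":0}]'
```

```text
clock: 34.48
ee_pos: [0.5168, -0.2305, 0.1381]
tool_rot: [0.001, 0.984, 0.177, 0.016]
force: [-3.1, 0.6, 10.2]
grip_width: 0.0207
```

```bash
python3 -m crank '[{"dx":0,"dy":0,"dz":2,"yaw":0},{"dx":0,"dy":0,"dz":2.3,"yaw":0},{"dx":0,"dy":0,"dz":2.5,"yaw":0},{"dx":0,"dy":0,"dz":2.5,"yaw":0}]'
```

```text
clock: 34.98
ee_pos: [0.5169, -0.2304, 0.1377]
tool_rot: [0.002, 0.984, 0.177, 0.016]
force: [-2.9, 0.7, 11.2]
grip_width: 0.0211
```

```bash
python3 -m crank '[{"dx":0,"dy":0,"dz":2.2,"yaw":0},{"dx":0,"dy":0,"dz":2.5,"yaw":0},{"dx":0,"dy":0,"dz":2.8,"yaw":0},{"dx":0,"dy":0,"dz":2.8,"yaw":0}]'
```

```text
clock: 35.48
ee_pos: [0.5169, -0.2303, 0.1372]
tool_rot: [0.002, 0.984, 0.178, 0.017]
force: [-3.6, 0.3, 13.1]
grip_width: 0.0208
```

```bash
python3 -m crank '[{"dx":0,"dy":0,"dz":2.2,"yaw":0},{"dx":0,"dy":0,"dz":2.5,"yaw":0},{"dx":0,"dy":0,"dz":2.8,"yaw":0},{"dx":0,"dy":0,"dz":2.8,"yaw":0}]'
```

```text
clock: 35.98
ee_pos: [0.5169, -0.2301, 0.1369]
tool_rot: [0.003, 0.984, 0.178, 0.017]
force: [-4.9, 1.6, 14.0]
grip_width: 0.0208
```

```bash
python3 -m crank '[{"dx":0,"dy":0,"dz":-9,"yaw":0},{"dx":2,"dy":-20,"dz":-9,"yaw":0},{"dx":5,"dy":-60,"dz":-9,"yaw":0},{"dx":9,"dy":-98,"dz":-9,"yaw":0},{"dx":10,"dy":-105,"dz":-9,"yaw":0},{"dx":10,"dy":-105,"dz":-7,"yaw":0},{"dx":10,"dy":-105,"dz":-6,"yaw":0},{"dx":10,"dy":-105,"dz":-4.5,"yaw":0}]'
```

```text
clock: 36.98
ee_pos: [0.4899, -0.1289, 0.1406]
tool_rot: [0.003, 0.984, 0.178, 0.017]
force: [-1.4, 1.1, 8.0]
grip_width: 0.0209
```

```bash
python3 -m crank '[{"dx":0,"dy":0,"dz":1,"yaw":0},{"dx":0,"dy":0,"dz":1.5,"yaw":0},{"dx":0,"dy":0,"dz":2,"yaw":0}]'
```

```text
clock: 37.35
ee_pos: [0.4902, -0.1291, 0.1401]
tool_rot: [0.003, 0.984, 0.177, 0.018]
force: [-2.9, 2.5, 12.4]
grip_width: 0.0209
```

```bash
python3 -m crank '[{"dx":0,"dy":0,"dz":2,"yaw":0},{"dx":0,"dy":0,"dz":2.5,"yaw":0},{"dx":0,"dy":0,"dz":2.8,"yaw":0},{"dx":0,"dy":0,"dz":2.8,"yaw":0}]'
```

```text
clock: 37.85
ee_pos: [0.4904, -0.1292, 0.1392]
tool_rot: [0.002, 0.984, 0.176, 0.018]
force: [-2.8, 3.4, 13.6]
grip_width: 0.0209
```

```bash
python3 -m crank '[{"dx":0,"dy":0,"dz":2.2,"yaw":0},{"dx":0,"dy":0,"dz":2.5,"yaw":0},{"dx":0,"dy":0,"dz":2.8,"yaw":0},{"dx":0,"dy":0,"dz":2.8,"yaw":0}]'
```

```text
clock: 38.35
ee_pos: [0.4906, -0.1293, 0.1385]
tool_rot: [0.002, 0.984, 0.175, 0.018]
force: [-5.4, 2.6, 15.7]
grip_width: 0.0209
```

Both ends have travelled over 11 mm (a ≈35.5, b ≈33.9). Lift out and check.

```bash
python3 -m crank '[{"dx":0,"dy":0,"dz":-10,"yaw":0},{"dx":0,"dy":0,"dz":-40,"yaw":0},{"dx":0,"dy":0,"dz":-80,"yaw":0},{"dx":0,"dy":0,"dz":-80,"yaw":0},{"dx":0,"dy":0,"dz":-80,"yaw":0}]'
python3 - <<'E'
from h import *
s,im=snap('scene','s9',(230,170,350,260),6);print(s['ee_pos'],s['force'])
w,x,y,z=s['tool_rot'];M=R.from_quat([x,y,z,w]).as_matrix();print(M)
for t in [(.4866,.0965,.215),(.4866,.0965,.125)]: print((M.T@(np.array(t)-s['ee_pos']))*1000)
E
```

```text
clock: 38.98
ee_pos: [0.4871, -0.1296, 0.2177]
tool_rot: [0.002, 0.984, 0.175, 0.018]
force: [0.3, 0.5, -2.0]
grip_width: 0.0204
[ 0.4871 -0.1296  0.2177] [ 0.3327  0.4828 -2.0102]
[[ 0.9381  0.3445  0.0358]
 [ 0.3446 -0.9387  0.0032]
 [ 0.0347  0.0094 -0.9994]]
[  77.3591 -212.4836    3.4005]
[  74.2323 -213.3278   93.3422]
```

View pics/s9.png

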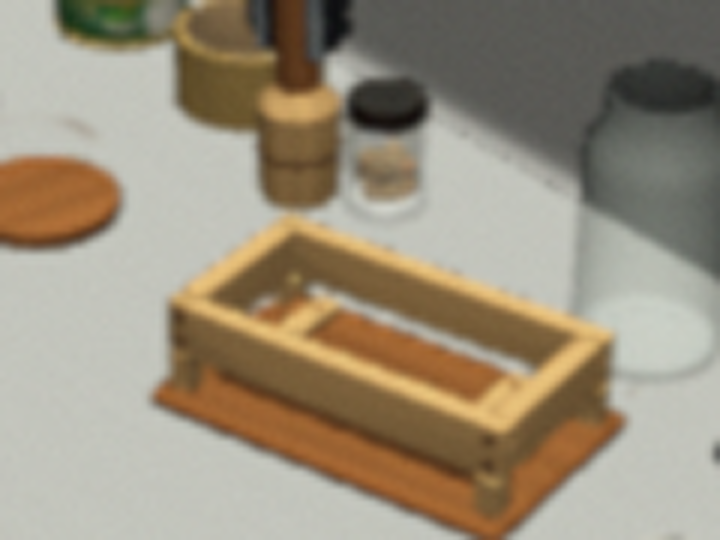

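The board now lies well below the frame with daylight showing above it. Carry the mallet back over the stand.

```bash
python3 -m crank '[{"dx":18,"dy":-50,"dz":2,"yaw":0},{"dx":36,"dy":-105,"dz":3,"yaw":0},{"dx":57,"dy":-160,"dz":3,"yaw":0},{"dx":70,"dy":-198,"dz":3,"yaw":0},{"dx":75,"dy":-213,"dz":3,"yaw":0},{"dx":75,"dy":-213,"dz":3,"yaw":0},{"dx":75,"dy":-213,"dz":3,"yaw":0},{"dx":75,"dy":-213,"dz":3,"yaw":0}]'
python3 - <<'E'
from h import *
s,im=snap('wrist','w10',None,1.5);print(s['ee_pos'],s['force'])
K=camT('wrist',s);print('pred stand',proj(K,(.4870,.0953,.012))*1.5)
snap('scene','s10',(150,100,310,220),5)
E
```

```text
clock: 40.02
ee_pos: [0.484, 0.0951, 0.2148]
tool_rot: [0.001, 0.985, 0.174, 0.017]
force: [0.2, -0.0, -1.2]
grip_width: 0.0206
[0.484  0.0951 0.2148] [ 0.1967 -0.0195 -1.1594]
pred stand [386.4071 265.0191]
```

View pics/w10.png

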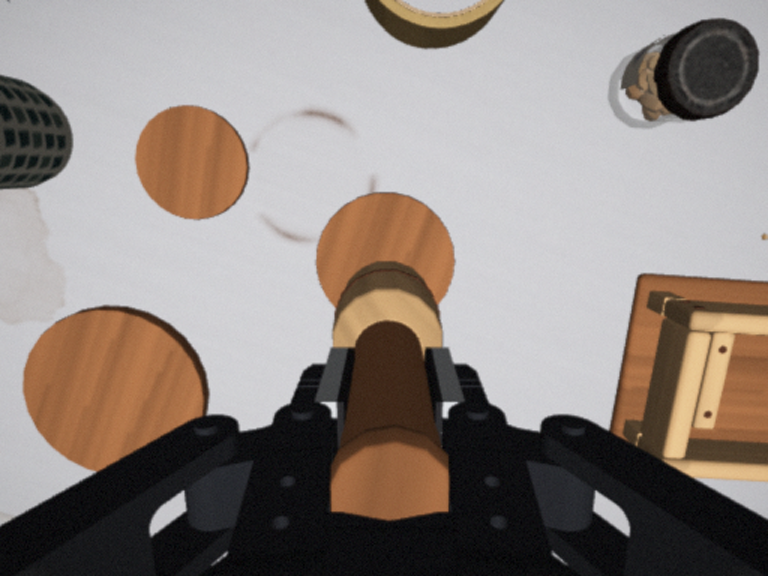

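View pics/s10.png

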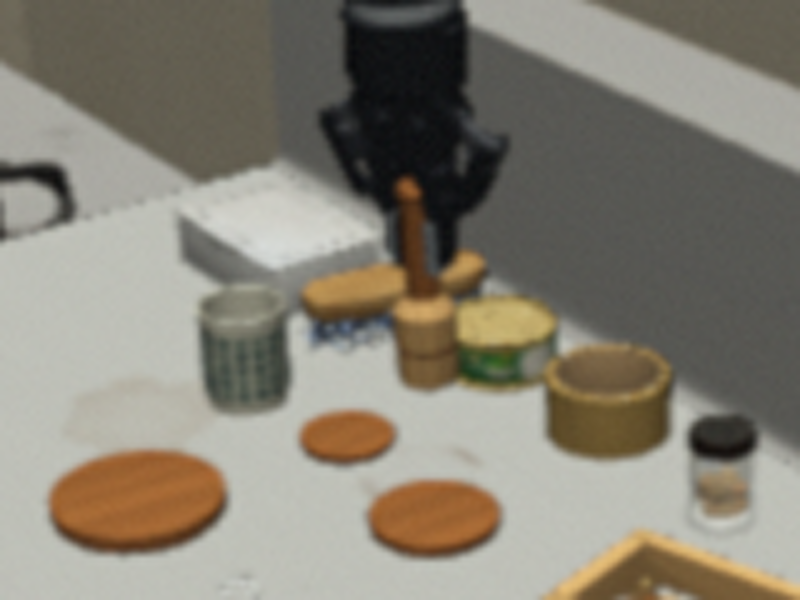

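The stand centre sits at (386,260) against the predicted (386,265), so it lines up. Lower.

```bash
python3 -m crank '[{"dx":-1,"dy":-1,"dz":40,"yaw":0},{"dx":-2,"dy":-1,"dz":75,"yaw":0},{"dx":-3,"dy":-1,"dz":90,"yaw":0},{"dx":-3,"dy":-1,"dz":96,"yaw":0},{"dx":-3,"dy":-1,"dz":96,"yaw":0},{"dx":-3,"dy":-1,"dz":96,"yaw":0}]'; python3 -m crank '[{"dx":0,"dy":0,"dz":1,"yaw":0},{"dx":0,"dy":0,"dz":1,"yaw":0}]'
```

```text
clock: 40.88
ee_pos: [0.4848, 0.0956, 0.1197]
tool_rot: [0.001, 0.985, 0.174, 0.018]
force: [0.5, -0.3, -1.2]
grip_width: 0.0207
clock: 41.12
ee_pos: [0.4851, 0.0957, 0.1191]
tool_rot: [0.001, 0.985, 0.174, 0.019]
force: [-0.7, -0.3, -0.9]
grip_width: 0.0209
```

```bash
python3 -m crank '[{"dx":0,"dy":0,"dz":1.5,"yaw":0},{"dx":0,"dy":0,"dz":1.5,"yaw":0}]'; python3 -m crank '[{"dx":0,"dy":0,"dz":1.5,"yaw":0},{"dx":0,"dy":0,"dz":1.5,"yaw":0}]'
```

```text
clock: 41.38
ee_pos: [0.4851, 0.0957, 0.1176]
tool_rot: [0.001, 0.985, 0.174, 0.019]
force: [0.1, 0.2, -1.1]
grip_width: 0.0208
clock: 41.62
ee_pos: [0.485, 0.0957, 0.1159]
tool_rot: [0.001, 0.985, 0.174, 0.018]
force: [-0.2, 0.1, -1.5]
grip_width: 0.0206
```

```bash
python3 -m crank '[{"dx":0,"dy":0,"dz":1,"yaw":0},{"dx":0,"dy":0,"dz":1,"yaw":0}]'; python3 -c "
from h import *
snap('wrist','w11',None,1.5);snap('scene','s11',(180,130,290,220),6)"
```

```text
clock: 41.88
ee_pos: [0.4853, 0.0957, 0.1152]
tool_rot: [0.001, 0.985, 0.174, 0.019]
force: [0.3, 0.3, 2.4]
grip_width: 0.0206
```

View pics/s11.png

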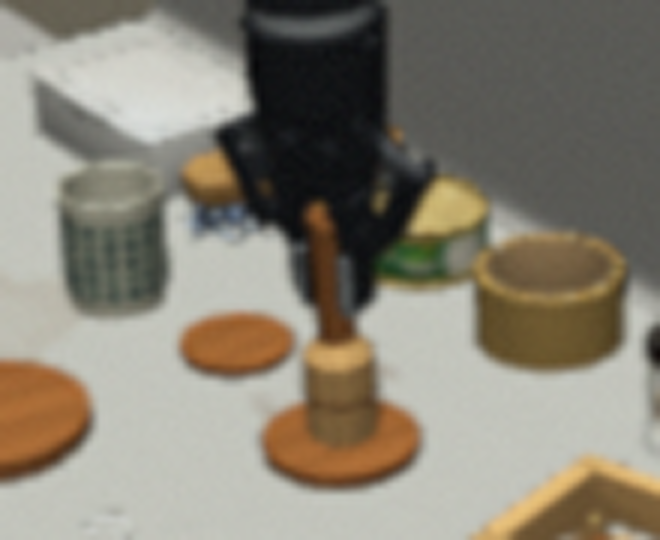

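Contact came at TCP z 0.1152, the same offset as at pick-up, so the mallet did not slip. It stands in the middle of the stand. Release and rise.

```bash
python3 -m crank '[{"dx":0,"dy":0,"dz":0,"yaw":0},{"dx":0,"dy":0,"dz":0,"yaw":0},{"dx":0,"dy":0,"dz":0,"yaw":0}]' 40 20; python3 -m crank '[{"dx":0,"dy":0,"dz":0,"yaw":0},{"dx":0,"dy":0,"dz":0,"yaw":0},{"dx":0,"dy":0,"dz":0,"yaw":0},{"dx":0,"dy":0,"dz":0,"yaw":0}]' 80
python3 -c "
from h import *
snap('wrist','w12',None,1.5);snap('scene','s12',(180,130,290,220),6)"
```

```text
clock: 42.35
ee_pos: [0.4853, 0.0957, 0.1151]
tool_rot: [0.001, 0.985, 0.174, 0.019]
force: [0.1, -0.4, 0.1]
grip_width: 0.04
clock: 42.85
ee_pos: [0.4853, 0.0957, 0.1151]
tool_rot: [0.001, 0.985, 0.174, 0.019]
force: [0.2, 1.3, -0.4]
grip_width: 0.0801
```

View pics/w12.png

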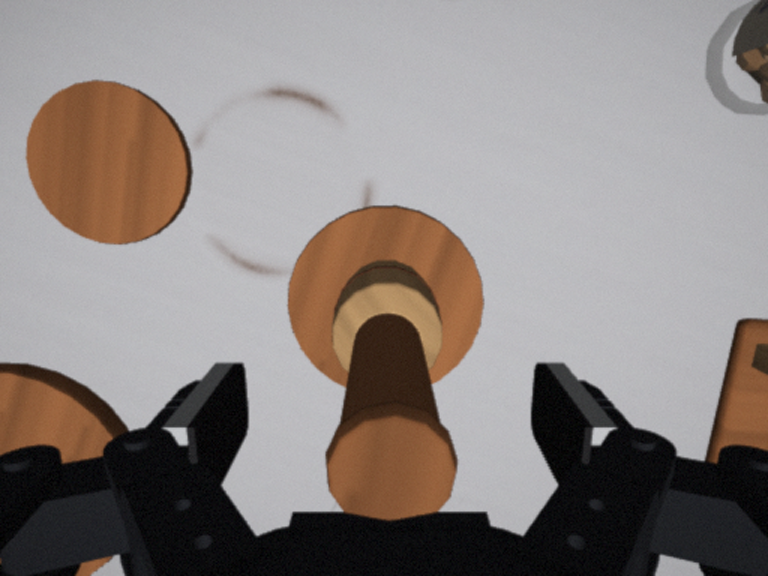

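The mallet stands free between the open fingers, with the pommel at (390,460) and the head on the stand around (387,330). Retreat straight up.

```bash
python3 -m crank '[{"dx":0,"dy":0,"dz":-20,"yaw":0},{"dx":2,"dy":0,"dz":-60,"yaw":0},{"dx":4,"dy":0,"dz":-120,"yaw":0},{"dx":5,"dy":0,"dz":-160,"yaw":0},{"dx":5,"dy":0,"dz":-160,"yaw":0},{"dx":5,"dy":0,"dz":-160,"yaw":0},{"dx":5,"dy":0,"dz":-160,"yaw":0}]'
python3 - <<'E'
from h import *
s,im=snap('wrist','w13',None,1.5);print(s['ee_pos'],s['force'])
snap('scene','s13',(180,110,370,260),4)
snap('top','t13',(160,90,420,260),3)
E
```

```text
clock: 43.82
ee_pos: [0.4831, 0.0967, 0.2735]
tool_rot: [0.001, 0.985, 0.174, 0.017]
force: [0.4, 0.6, -0.2]
grip_width: 0.0799
[0.4831 0.0967 0.2735] [ 0.3998  0.6357 -0.1602]
```

View pics/w13.png

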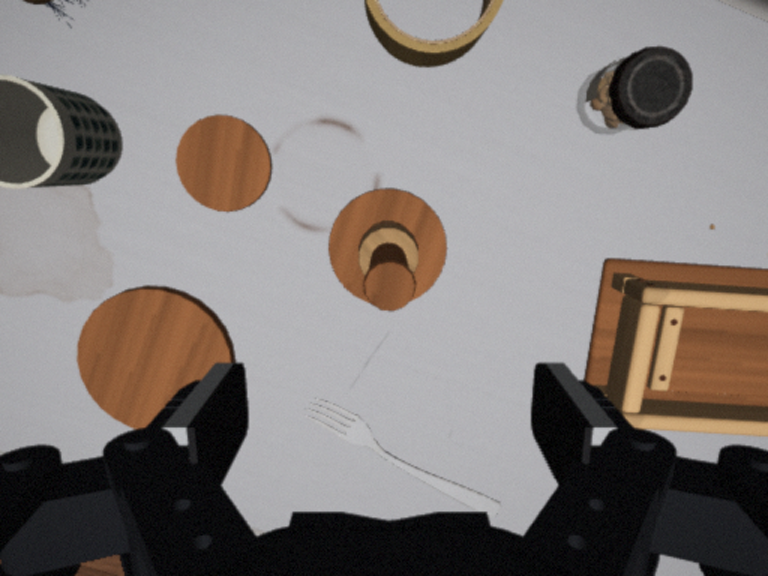

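View pics/s13.png

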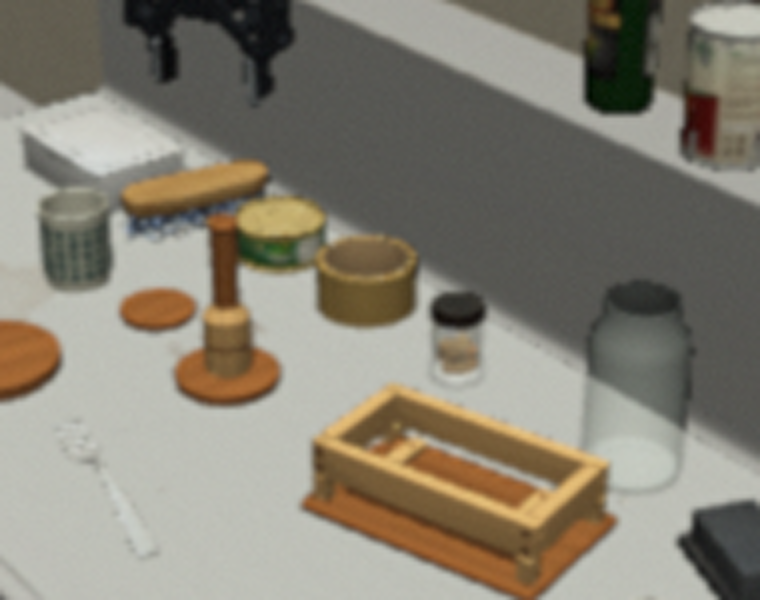

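The mallet stands upright in the middle of the stand (wrist (388,265)), the board lies below the frame, the bystanders are unmoved, and the arm is clear. Hand in.

```bash
python3 -c "
from rig import ctrl
ctrl.close_job()"
```

```text
the job is handed in; nothing more can be done
```

I knocked the pressing board clear of the frame, stood the mallet back upright on its 90 mm stand, and handed the job in at about 44 s of the 69 s allowed. No verdict is reported.

- **Knocking:** I pressed the two cleats in turn and changed ends as each began to bind. The first press on cleat_a did not move at about 18 N, so I started with cleat_b. The highest load I read was about 21.6 N vertical once the mallet's weight is allowed for, plus about 6 N sideways. That is close to the 24 N limit, and I only saw the force at the end of each move, so any brief peaks in between were not seen.
- **Board:** By the last contact heights, cleat_a is about 35.5 mm and cleat_b about 34 mm above the mould's underside, against the 39.7 mm limit. The mallet touched the stand at the same tool height on return as at pick-up (within 0.5 mm), so it had not slipped and these heights hold.
- **Mallet:** The final wrist and scene pictures show it upright and near the middle of its stand. The gripper is open and well clear, and the bystanders in view look unmoved. The rice bowl was not in my last views; it showed no sign of contact in the earlier wrist picture.
- **Disagreements:** The cameras differed by about 5 mm on positions, and the gripper leaned about 2° over the run. Neither used up a margin.

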